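# Turn the reversible microscope stage disc with a spatula

## Task

Draw the orange-handled spatula straight up out of its slot block and, with its blade, gently, without ramming the board, turn the black-and-white microscope stage disc over, so that it lies flat, white side up, on the raised blue pad of its board. Do not touch the disc with the fingers. Then leave the spatula standing blade down in the blue rinse pot, and leave the other things where they are.

Things in the scene. Friction and masses are not known exactly. Their poses are not given: they have to be found in the camera images.
- disc: stage disc, 50 g, diameter 70 mm, 9 mm thick, both rims bevelled 2.5 mm at 45 degrees; one face black, one white. Origin at its centre (mid-thickness); its z axis points out of the black face, which is up at the start. It lies on ledge and ribs, its centre at board x -55 to -40 mm, and slides easily (friction about 0.12). Pushed against the step of the pad and raised at its near edge, it pivots at the step's foot and, past upright, topples on to the pad.
- board: grey board fixed to the table, 235 mm long (x -115 to 120 mm), 106 mm wide, floor 5 mm thick, white side strips. Origin on the table, mid-width; +x from its low end (on the robot's right) to its raised blue pad (80 x 100 mm, top 16 mm above the table). The pad's near edge is a square 5 mm step above a grey ledge; pad and ledge are one carriage, clamped anywhere: the step at x 0 to 40 mm.
- channel (a point): on the board's floor at board x -75 mm, mid-width; axes as the board's. Two ribs (x -105 to -20, y 22 to 27 mm either side, tops 11 mm above the table) bound a channel, 44 mm wide, 6 mm deep, open to -x, for a blade to get under the disc. It ends at the ledge's upright face, 60 mm before the step: sliding along the floor, the blade stops there. Ledge top 11 mm above the table.
- spatula: straight spatula, 90 g, 182 mm long. Origin at the middle of the blade's end edge; z runs along the tool to the handle, y along the blade's width, x normal to it. Steel blade 32 mm wide (y), 2 mm thick (x), z 0 to 78 mm; neck 6 x 12 mm, z 75 to 89; orange handle 14 mm thick (x) by 18 mm wide (y), z 87 to 182 mm. Starts upright in the block, blade end 10 mm above the table.
- spatula_handle (a point): a point on the spatula's axis in its handle, 135 mm from the blade's end; axes as the spatula's.
- block: fixed aluminium block 60 (x) x 80 (y) x 80 mm high, origin under its centre on the table, with a vertical slot in the middle, 5.5 mm (x) by 34.5 mm (y) and 70 mm deep, that holds the spatula's blade.
- pot: fixed blue ceramic rinse pot, open at the top, rim diameter 90 mm, 100 mm high, wall 4 mm, floor about 5 mm above the table; origin under its centre on the table. The block stands on one side of the robot and the pot on the other; the sides vary.
- dish: bystander: shallow glass dish, diameter 90 mm, 18 mm high; origin under its centre.
- oil: bystander: small amber bottle, diameter 36 mm, 70 mm high; origin under its centre.
- objective: bystander: brass microscope objective standing upright, diameter 28 mm, 52 mm high; origin under its centre.
- slidebox: bystander: green slide box 90 x 170 x 32 mm; origin under its centre.
- counter: bystander: steel tally counter, a rounded block 50 x 60 x 30 mm; origin under its centre.
- forceps: bystander: steel forceps lying on the table, 120 mm long along their x, 6 mm high; origin under their middle.
Mind the look-alikes: they are no part of the job. What is meant by the spatula is not green, and is the larger of those in its own colour.

How it is judged:
By the outcome, as a careful person would: the job done as asked, in the order asked, and still so for the second after the job is handed in, with the robot touching nothing.
It also fails if it takes over 61 s, if anything falls off the work surface, if the arm or the gripper's body presses on something with over 40 N, if the wrist force passes 120 N, or if a joint passes its speed limit or range.

## Robot

A 6-joint arm with a two-finger parallel gripper is mounted at the origin on the work surface. World frame = base frame: x ahead of the robot, y to its left, z up, the work surface at z = 0. Lengths are in m, angles in degrees, forces in N, time in s.
With the tool pointing down it reaches from about 0.375 to 0.975 m from the base axis. Payload 3.8 kg.
Tool frame: the origin (TCP) lies at the centre of the arm's flange, where the gripper is bolted on; the fingertips stand 173 mm ahead of it and the grasp point (between the pads) lies 155 mm ahead of it; z points along the fingers, y is the line along which they close (so a half turn about z gives the same grasp; the last joint's range is limited). The gripper opens to 85 mm and grips with 20 to 120 N. Pads are 22 mm wide; open, the fingers measure 114 mm over their backs; the gripper's body (76 mm by 85 mm) begins 54 mm behind the grasp point. The pads swing forward as they close: fully open they stand 13 mm farther back than shut.
Start: joints at [-65.369, 15.12, 91.902, -0, 72.978, -2.114], TCP at [0.304, -0.603, 0.405] pointing down, gripper open.
Joint ranges: [-150.88, 150.88], [-54.13, 125.18], [17.81, 147.31], [-75.09, 255.09], [0, 152.58], [-146.25, 146.25]. Speed limits (degrees/s): [147.25, 147.25, 180, 180, 180, 180].

## Interface

Orientations are given as [roll, pitch, yaw] about the fixed x, y, z axes, in that order (R = Rz(yaw) Ry(pitch) Rx(roll)).
In Python, from bench import arm, imaging gives the robot as it stands. The module is installed in compiled form; this text tells all that it offers.
- The arm moves only by the tool jog_arm, never from a script. Its argument "commands" is a list of rows, each an object with "angular": the turn, a rotation vector about the tool's x, y, z in rad, a list of three; "offset": the shift along the tool's x, y, z in m, a list of three; "fingers": the closure, from 0 (fully open) to 1 (shut). A call has 1 to 8 rows; each row shifts and turns the commanded pose from where the row before left it, along the tool's axes as they then stand; what a row does not reach is not made up. A row lasts 1/12 s, in which the tool goes at most 41.7 mm and 7.16 degrees, less where a joint would pass 70% of its speed; a pose out of reach is approached as far as the arm can. A call with a gripper value outside its range is refused whole. The fingers move at their own pace and stop on an object; the grip force is fixed at half the most. Time passes only in rows, so rows that do not move let the fingers close. It gives the time, the measured TCP pose, the force, the opening and the grip force at its end, in the units of the state.
- arm.read_state(): the state, without advancing time (a new reading comes with each control period).
- imaging.read_camera(name): name is "scene" or "top" or "wrist"; returns (picture, depth): 384x512x3 uint8, blue, green, red; 384x512 float32, m along the optical axis (not along the pixel's ray), 0 where there is no reading.
- imaging.camera_model(name): a dict with "mtx" (3x3 intrinsics, pixels), "world_from_camera" (4x4, takes a point from camera to world coordinates). Camera axes: x right, y down, z forward; pixel columns grow to the right and rows downward; lengths in m; the calibration is good to about 2 mm. A picture is of the moment at which its call begins: read the wrist's pose just before it. camera_model takes no time and is no camera call; for the wrist camera it gives the pose at the moment of the call.
- arm.hand_in(): hands the job in; it is judged then, once.
The state is a dict: "time": time; "q": joint angles; "dq": joint speeds; "joint_torque": joint torques, N m; "ee_pos": TCP position; "orientation": TCP orientation; "wrist_force": force on the tool from outside, world axes, zero at the start; "wrist_torque": the same for the moment, N m; "grip_width": opening from 0.0 (shut) to 1.0 (fully open); "gripper_force": force on a finger pad.
Only numpy, scipy, OpenCV 4.12 (cv2) and the standard library are available. Lean on these libraries where they do the work, as an engineer would, in place of code of your own. Each camera call takes 0.05 s, during which the arm holds its last target. There are 200 camera calls.

## Working session

There is one attempt and no reset: what is moved stays moved. The work goes in short steps, Python scripts to look and compute and a tool call to move; the robot and the scene stay as the last step left them, time stands still between calls to the robot, and variables do not carry over. Pictures are saved under pics/ and viewed, at most 10 in all, crops included, and the job is handed in when it is done.

Besides the shell and the picture viewer there is one more tool, called after "Request:" in YAML: its name, and indented under it one key for each argument. jog_arm: Moves the arm, as the interface text tells. Its arguments: {"type":"object","properties":{"commands":{"type":"array"}},"required":["commands"]}

```bash
mkdir -p pics
cat > h.py <<'E'
import numpy as np, cv2
from bench import arm, imaging
from scipy.spatial.transform import Rotation as R
def look(n,f=None):
    m=imaging.camera_model(n); p,d=imaging.read_camera(n)
    if f: cv2.imwrite('pics/'+f,p)
    return p,d,np.array(m['mtx']),np.array(m['world_from_camera'])
def cloud(d,K,T):
    v,u=np.mgrid[:d.shape[0],:d.shape[1]]
    P=np.stack([(u-K[0,2])/K[0,0]*d,(v-K[1,2])/K[1,1]*d,d],-1)
    return P@T[:3,:3].T+T[:3,3]
def ray(u,v,K,T,z):
    r=T[:3,:3]@np.linalg.inv(K)@[u,v,1]; return T[:3,3]+r*(z-T[2,3])/r[2]
E
python3 - <<'E'
from h import *
s=arm.read_state(); print(s)
ims=[]
for n in ['top','scene']:
    p,d,K,T=look(n); np.savez(n+'.npz',p=p,d=d,K=K,T=T); print(n,K.tolist(),T.round(3).tolist()); 
    cv2.imwrite(f'pics/{n}0.png',cv2.resize(p,(800,600),interpolation=cv2.INTER_CUBIC))
E
```

```text
{'time': 0.0, 'q': array([-6.53702930e+01,  1.51702964e+01,  9.19825223e+01,  1.70331106e-03,
        7.29780653e+01, -2.11546665e+00]), 'dq': array([-0.03980722, -0.05267601,  0.04176792,  0.00275362, -0.00215419,
       -0.08662556]), 'joint_torque': array([ 8.73797362e-04, -5.15105367e+01, -3.67317009e+01,  8.52141943e-05,
        1.29033043e-02,  1.11025250e-05]), 'ee_pos': array([ 0.30360922, -0.60247305,  0.40333625]), 'orientation': array([-1.79869265e+02, -6.45781823e-03,  2.67446658e+01]), 'wrist_force': array([ 0.14531026, -0.54658973, -0.32769063]), 'wrist_torque': array([ 0.03162075, -0.03748224, -0.04518174]), 'gripper_force': 0.0, 'grip_width': 0.9974810942613465}
top [[380.12785084404504, 0.0, 257.85561625156384], [0.0, 380.12785084404504, 189.60936176152774], [0.0, 0.0, 1.0]] [[-0.029, -0.996, 0.08, 0.513], [-1.0, 0.029, 0.002, -0.02], [-0.004, -0.08, -0.997, 1.162], [0.0, 0.0, 0.0, 1.0]]
scene [[445.2313420082602, 0.0, 253.86486335994132], [0.0, 445.2313420082602, 190.57468729545695], [0.0, 0.0, 1.0]] [[-0.003, 0.58, -0.815, 1.551], [1.0, -0.009, -0.009, -0.01], [-0.012, -0.815, -0.58, 0.779], [0.0, 0.0, 0.0, 1.0]]
```

View pics/top0.png

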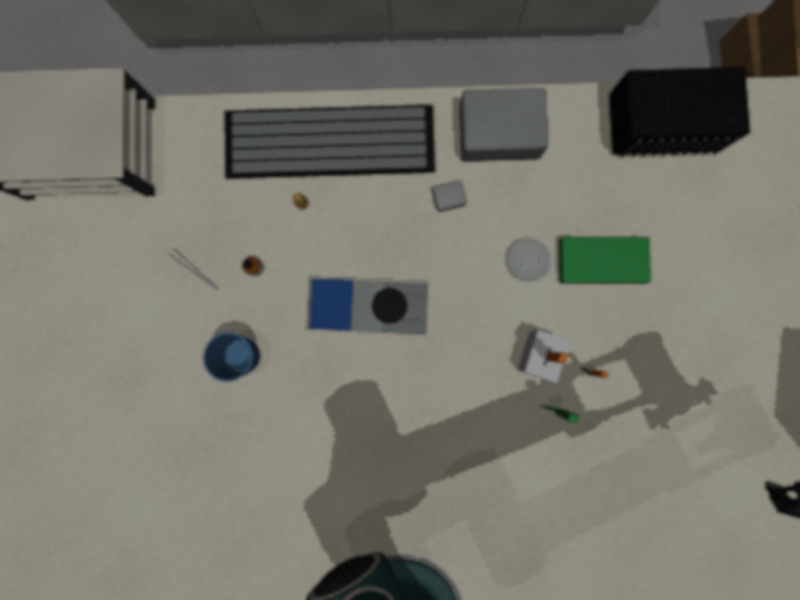

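View pics/scene0.png

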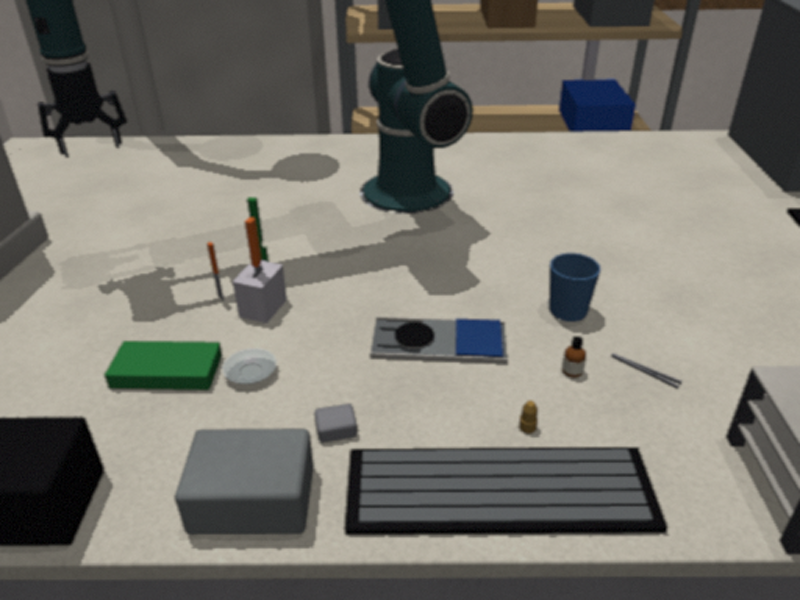

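Run:
```python
from h import *
def ld(n):
    f=np.load(n+'.npz'); return f['p'],f['d'],f['K'],f['T']
p,d,K,T=ld('top'); X=cloud(d,K,T); hsv=cv2.cvtColor(p,cv2.COLOR_BGR2HSV)
def box(m,name):
    m=m.astype(np.uint8)
    n,l,s,c=cv2.connectedComponentsWithStats(m)
    for i in range(1,n):
        if s[i,4]<15: continue
        Q=X[l==i]; r=cv2.minAreaRect((Q[:,:2]*1000).astype(np.float32))
        print(name,'px',c[i].round(),'n',s[i,4],'z med',np.median(Q[:,2]).round(4),'max',Q[:,2].max().round(3),'rect',np.round(r[0],1),np.round(r[1],1),round(r[2],1))
h,s,v=hsv[...,0],hsv[...,1],hsv[...,2]
ws=(X[...,0]>.25)&(X[...,0]<.8)&(X[...,2]<.3)
box(ws&(h>100)&(h<130)&(s>120)&(X[...,2]<.03),'bluepad')
box(ws&(X[...,2]>.085)&(X[...,2]<.11)&(abs(X[...,1])<.4),'z.085-.11')
box(ws&(X[...,2]>.07)&(X[...,2]<.085)&(X[...,1]<-.1)&(X[...,1]>-.4),'blocktop')
box(ws&(X[...,2]>.11)&(abs(X[...,1])<.4),'high')
box(ws&(v<60)&(abs(X[...,1])<.1)&(X[...,0]<.6)&(X[...,2]>.01),'disc')
box(ws&(X[...,2]>.0035)&(X[...,2]<.03)&(abs(X[...,1]+.0)<.17)&(X[...,0]<.6)&(X[...,0]>.4),'board')
cv2.imwrite('pics/top_board.png',cv2.resize(p[160:230,185:390],None,fx=3.9,fy=3.9,interpolation=cv2.INTER_CUBIC))
p,d,K,T=ld('scene')
cv2.imwrite('pics/spat.png',cv2.resize(p[115:215,120:200],None,fx=6,fy=6,interpolation=cv2.INTER_CUBIC))
X=cloud(d,K,T); hsv=cv2.cvtColor(p,cv2.COLOR_BGR2HSV);h,s,v=hsv[...,0],hsv[...,1],hsv[...,2]
print('scene')
box((h<15)&(s>150)&(X[...,0]<.6)&(X[...,0]>.25),'orange')
box((h>100)&(h<130)&(s>120)&(X[...,2]<.03)&(X[...,0]>.25),'pad')
box((X[...,2]>.08-.004)&(X[...,2]<.084)&(X[...,1]<-.1)&(X[...,1]>-.4)&(X[...,0]<.6),'blocktop')
box((X[...,2]>.094)&(X[...,2]<.106)&(X[...,1]>.1)&(X[...,1]<.4)&(X[...,0]<.6)&(X[...,0]>.25),'pot rim')
box((v<50)&(X[...,0]<.6)&(X[...,0]>.4)&(X[...,2]>.012)&(abs(X[...,1])<.1),'disc')
```

```text
bluepad px [211. 194.] n 774 z med 0.0159 max 0.022 rect [594.9 122.8] [75.9 93.5] 85.1
bluepad px [150. 228.] n 348 z med 0.006 max 0.03 rect [502.4 307.8] [51.9 66.8] 69.9
z.085-.11 px [143. 228.] n 230 z med 0.0982 max 0.105 rect [499.9 299.5] [87.4 88.1] 64.2
blocktop px [348. 228.] n 533 z med 0.08 max 0.085 rect [ 484.2 -274. ] [61.2 79.8] 69.9
high px [356. 228.] n 90 z med 0.1782 max 0.195 rect [ 484.  -273.9] [14.8 17.7] 70.4
high px [386. 239.] n 22 z med 0.1249 max 0.129 rect [ 451.7 -360.5] [11.1  8.6] 44.1
high px [363. 266.] n 85 z med 0.1752 max 0.185 rect [ 385.8 -288.5] [18.4 14. ] 74.2
disc px [249. 198.] n 284 z med 0.0198 max 0.026 rect [577.    9.6] [66.4 42.5] 88.2
board px [235. 202.] n 1508 z med 0.0135 max 0.026 rect [564.8  49.8] [238.2  69.9] 88.6
scene
orange px [162. 154.] n 150 z med 0.1523 max 0.193 rect [ 490.5 -275.6] [11.3 22.6] 59.8
orange px [136. 164.] n 36 z med 0.0972 max 0.126 rect [ 457.7 -363.8] [9.4 5.2] 7.9
pad px [363. 200.] n 125 z med 0.0192 max 0.03 rect [531.5 290.2] [62.2 21.4] 77.7
pad px [306. 216.] n 632 z med 0.0163 max 0.021 rect [598.6 121.5] [ 78.7 100.3] 86.3
blocktop px [164. 176.] n 312 z med 0.08 max 0.084 rect [ 485.8 -277.8] [63.9 84.5] 68.3
pot rim px [368. 171.] n 177 z med 0.0986 max 0.103 rect [502.9 295.6] [87.4 90. ] 88.6
disc px [265. 211.] n 180 z med 0.0202 max 0.025 rect [577.8   8.3] [44.2 65.7] 0.4
```

View pics/spat.png

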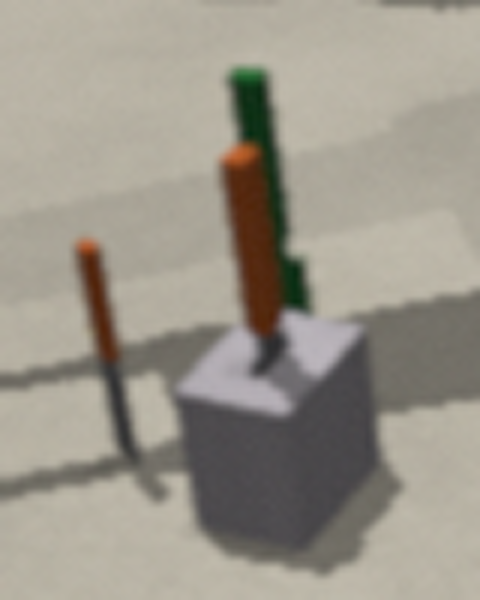

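View pics/top_board.png

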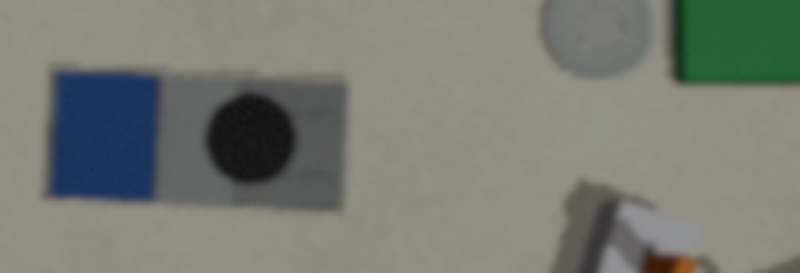

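The job's spatula is the orange one in the block (scene px (162,154)). The smaller orange one is at (136,164), and the tool behind the block at about (165,140) is green, so neither fits. In the top crop, the step is at crop x≈158, the disc at (251,138), and the board's low end at x≈344.

Run:
```python
from h import *
f=np.load('top.npz');p,d,K,T=f['p'],f['d'],f['K'],f['T']
def c(x,y,z): return (ray(x/3.9+185-.37,y/3.9+160-.37,K,T,z)*1000).round(1)
for n,x,y,z in [('padTL',54,70,.016),('padBL',49,197,.016),('stepT',160,74,.016),('stepB',155,199,.016),('lowT',345,82,.005),('lowB',342,208,.005)]: print(n,c(x,y,z))
hsv=cv2.cvtColor(p,cv2.COLOR_BGR2HSV)
m=(hsv[...,2]<55).astype(np.uint8); m[:170]=0;m[225:]=0;m[:,:200]=0;m[:,300:]=0
cn=max(cv2.findContours(m,0,2)[0],key=cv2.contourArea); e=cv2.fitEllipse(cn);print(e, ray(*e[0],K,T,.02)*1000)
X=cloud(d,K,T)
w=(X[...,0]>.49)&(X[...,0]<.63)&(abs(X[...,1])<.18)
b=(hsv[...,0]>100)&(hsv[...,0]<130)&(hsv[...,1]>120)&w
r=cv2.minAreaRect(np.argwhere(b)[:,::-1].astype(np.float32)); print(r)
for q in cv2.boxPoints(r): print((ray(*q,K,T,.016)*1000).round(1))
```

```text
padTL [646.6 161.1  16. ]
padBL [548.  166.6  16. ]
stepT [641.   78.7  16. ]
stepB [544.   84.7  16. ]
lowT [631.7 -65.3   5. ]
lowB [533.1 -59.8   5. ]
((248.9954071044922, 195.20103454589844), (21.411684036254883, 21.962797164916992), 9.439404487609863) [588.24698313   9.1831      20.        ]
((211.5, 196.5), (27.0, 25.0), 90.0)
[630.  159.8  16. ]
[627.8  84.   16. ]
[546.   85.8  16. ]
[548.2 161.1  16. ]
```

Run:
```python
from h import *
def zyz(q1,a,Rt):
    M=(R.from_euler('ZY',[q1,a],degrees=True).inv()*Rt).as_matrix()
    q5=np.degrees(np.arccos(M[2,2])); q4=np.degrees(np.arctan2(M[1,2],M[0,2])); f=np.degrees(np.arctan2(M[2,1],-M[2,0]))
    return np.round([q4,q5,(f-90+180)%360-180])
def Rt(el,ych):
    e=np.radians(el); u=np.array([.061,.998,0]);z=np.cos(e)*u-np.sin(e)*np.array([0,0,1])
    h=np.array([-.998,.061,0]); y=h*ych[0]+np.cross(z,h)*ych[1]
    return R.from_matrix(np.stack([np.cross(y,z),y,z],1))
s=arm.read_state();q=s['q'];print(R.from_euler('xyz',s['orientation'],degrees=True).as_matrix().round(2), zyz(q[0],q[1]+q[2],R.from_euler('xyz',s['orientation'],degrees=True)),q[3:])
for el in (20,30):
  for q1 in (-45,-35):
    for a in (120,150):
      print(el,q1,a,[zyz(q1,a,Rt(el,y)).tolist() for y in ((1,0),(-1,0),(0,1),(0,-1))])
```

```text
[[ 0.89  0.45 -0.  ]
 [ 0.45 -0.89  0.  ]
 [ 0.   -0.   -1.  ]] [-0. 73. -2.] [-1.05962869e-03  7.29765730e+01 -2.11365330e+00]
20 -45 120 [[49.0, 112.0, 134.0], [49.0, 112.0, -46.0], [49.0, 112.0, -136.0], [49.0, 112.0, 44.0]]
20 -45 150 [[45.0, 91.0, 112.0], [45.0, 91.0, -68.0], [45.0, 91.0, -158.0], [45.0, 91.0, 22.0]]
20 -35 120 [[56.0, 105.0, 140.0], [56.0, 105.0, -40.0], [56.0, 105.0, -130.0], [56.0, 105.0, 50.0]]
20 -35 150 [[53.0, 87.0, 115.0], [53.0, 87.0, -65.0], [53.0, 87.0, -155.0], [53.0, 87.0, 25.0]]
30 -45 120 [[42.0, 104.0, 132.0], [42.0, 104.0, -48.0], [42.0, 104.0, -138.0], [42.0, 104.0, 42.0]]
30 -45 150 [[41.0, 82.0, 112.0], [41.0, 82.0, -68.0], [41.0, 82.0, -158.0], [41.0, 82.0, 22.0]]
30 -35 120 [[48.0, 98.0, 138.0], [48.0, 98.0, -42.0], [48.0, 98.0, -132.0], [48.0, 98.0, 48.0]]
30 -35 150 [[49.0, 78.0, 116.0], [49.0, 78.0, -64.0], [49.0, 78.0, -154.0], [49.0, 78.0, 26.0]]
```

```bash
cat >> h.py <<'E'
from scipy.linalg import logm, expm
def pose(s=None):
    s=s or arm.read_state(); T=np.eye(4); T[:3,:3]=R.from_euler('xyz',s['orientation'],degrees=True).as_matrix(); T[:3,3]=s['ee_pos']; return T
def mk(p,Rm): T=np.eye(4); T[:3,:3]=Rm; T[:3,3]=p; return T
def plan(A,B,n=None):
    D=np.linalg.inv(A)@B; w=R.from_matrix(D[:3,:3]).magnitude()
    if n is None: n=int(np.ceil(max(w/.115,np.linalg.norm(D[:3,3])*1.1/.038,1)))
    d=expm(np.real(logm(D))/n)
    print(n,'rows angular',R.from_matrix(d[:3,:3]).as_rotvec().round(4).tolist(),'offset',d[:3,3].round(4).tolist())
down=lambda yaw: R.from_euler('xyz',[180,0,yaw],degrees=True).as_matrix()
E
python3 - <<'E'
from h import *
plan(pose(),mk([.4845,-.2745,.385],down(70)))
E
```

```text
11 rows angular [-0.0002, -0.0001, -0.0686] offset [0.0337, -0.0089, 0.0017]
```

Request:
jog_arm:
  commands:
    - {"angular":[0,0,-0.0686],"offset":[0.0337,-0.0089,0.0017],"fingers":0}
    - {"angular":[0,0,-0.0686],"offset":[0.0337,-0.0089,0.0017],"fingers":0}
    - {"angular":[0,0,-0.0686],"offset":[0.0337,-0.0089,0.0017],"fingers":0}
    - {"angular":[0,0,-0.0686],"offset":[0.0337,-0.0089,0.0017],"fingers":0}
    - {"angular":[0,0,-0.0686],"offset":[0.0337,-0.0089,0.0017],"fingers":0}
    - {"angular":[0,0,-0.0686],"offset":[0.0337,-0.0089,0.0017],"fingers":0}

```text
time: 0.6
ee_pos: [0.4343, -0.4391, 0.3937]
orientation: [-180.0, -0.0, 50.5]
wrist_force: [0.5, -0.3, -0.8]
grip_width: 0.998
gripper_force: 0.0
```

Request:
jog_arm:
  commands:
    - {"angular":[0,0,-0.0686],"offset":[0.0337,-0.0089,0.0017],"fingers":0}
    - {"angular":[0,0,-0.0686],"offset":[0.0337,-0.0089,0.0017],"fingers":0}
    - {"angular":[0,0,-0.0686],"offset":[0.0337,-0.0089,0.0017],"fingers":0}
    - {"angular":[0,0,-0.0686],"offset":[0.0337,-0.0089,0.0017],"fingers":0}
    - {"angular":[0,0,-0.0686],"offset":[0.0337,-0.0089,0.0017],"fingers":0}
    - {"angular":[0,0,0],"offset":[0,0,0],"fingers":0}
    - {"angular":[0,0,0],"offset":[0,0,0],"fingers":0}

```text
time: 1.18
ee_pos: [0.4843, -0.2728, 0.3854]
orientation: [-179.9, -0.0, 70.2]
wrist_force: [-0.3, -1.3, 0.3]
grip_width: 1.0
gripper_force: 0.0
```

Run:
```python
from h import *
s=arm.read_state(); print(s['ee_pos'],s['orientation'],s['q'].round(1),s['wrist_force'])
p,d,K,T=look('wrist','w1.png'); X=cloud(d,K,T); 
hsv=cv2.cvtColor(p,cv2.COLOR_BGR2HSV); m=((hsv[...,0]<15)&(hsv[...,1]>150)&(X[...,2]>.18)&(X[...,2]<.2))
print(m.sum()); Q=X[m]; r=cv2.minAreaRect((Q[:,:2]*1000).astype(np.float32)); print(r,np.median(Q[:,2]))
```

```text
[ 0.48434205 -0.27280289  0.38542741] [-1.79937412e+02 -5.87287330e-03  7.01521352e+01] [-32.    3.  107.9  -0.   69.2 -12.1] [-0.2654804  -1.31684325  0.25983064]
742
((484.18072509765625, -273.5966796875), (14.330912590026855, 16.930931091308594), 67.80206298828125) 0.19191487155107712
```

View pics/w1.png

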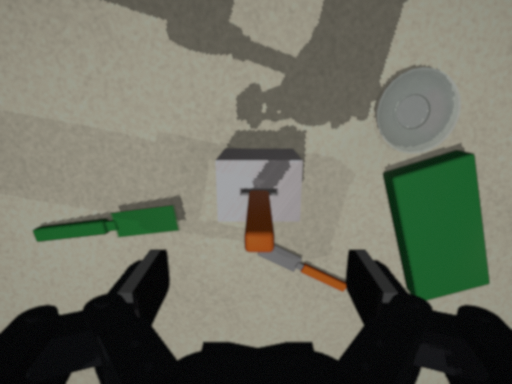

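The wrist view shows the handle top at about px (259,243), upright in the block and centred between the fingers. Descending to grip.

Request:
jog_arm:
  commands:
    - {"angular":[0,0,0],"offset":[0.001,0,0.02],"fingers":0}
    - {"angular":[0,0,0],"offset":[0,0,0.03],"fingers":0}
    - {"angular":[0,0,0],"offset":[0,0,0.029],"fingers":0}
    - {"angular":[0,0,0],"offset":[0,0,0],"fingers":0.3}
    - {"angular":[0,0,0],"offset":[0,0,0],"fingers":0.6}
    - {"angular":[0,0,0],"offset":[0,0,0],"fingers":1}
    - {"angular":[0,0,0],"offset":[0,0,0],"fingers":1}
    - {"angular":[0,0,0],"offset":[0,0,0],"fingers":1}

```text
time: 1.9
ee_pos: [0.4853, -0.2746, 0.3093]
orientation: [179.8, 0.0, 69.9]
wrist_force: [0.1, -0.0, 0.0]
grip_width: 0.302
gripper_force: 0.0
```

Request:
jog_arm:
  commands:
    - {"angular":[0,0,0],"offset":[0,0,0],"fingers":1}
    - {"angular":[0,0,0],"offset":[0,0,0],"fingers":1}
    - {"angular":[0,0,0],"offset":[0,0,0],"fingers":1}
    - {"angular":[0,0,0],"offset":[0,0,0],"fingers":1}

```text
time: 2.23
ee_pos: [0.4851, -0.2742, 0.3091]
orientation: [179.8, 0.1, 70.0]
wrist_force: [-0.7, -0.2, 6.3]
grip_width: 0.2
gripper_force: 58.3
```

Request:
jog_arm:
  commands:
    - {"angular":[0,0,0],"offset":[0,0,-0.01],"fingers":1}
    - {"angular":[0,0,0],"offset":[0,0,-0.02],"fingers":1}
    - {"angular":[0,0,0],"offset":[0,0,-0.025],"fingers":1}
    - {"angular":[0,0,0],"offset":[0,0,-0.025],"fingers":1}
    - {"angular":[0,0,0],"offset":[0,0,-0.025],"fingers":1}
    - {"angular":[0,0,0],"offset":[0,0,-0.02],"fingers":1}
    - {"angular":[0,0,0],"offset":[0,0,0],"fingers":1}
    - {"angular":[0,0,0],"offset":[0,0,0],"fingers":1}

```text
time: 2.9
ee_pos: [0.4848, -0.2738, 0.4339]
orientation: [179.8, 0.0, 70.0]
wrist_force: [0.6, 0.3, -1.7]
grip_width: 0.199
gripper_force: 59.3
```

```bash
cat >> h.py <<'E'
L=.155+.1435-.0   # flange to blade tip (grip at tool z 143.5)
u=np.array([.061,.998,0]); hv=np.array([-.998,.061,0]); O=np.array([.5894,.0523,0])
def bp(x,z,y=0): return O+u*x+hv*y+[0,0,z]
def tgt(tip,el,yaw=0):   # flange pose: blade tip at tip, blade pitched el deg down along board +x
    e=np.radians(el); a=R.from_euler('z',yaw,degrees=True).as_matrix()
    z=np.cos(e)*(a@u)-np.sin(e)*np.array([0,0,1]); y=-(a@hv); Rm=np.stack([np.cross(y,z),y,z],1)
    return mk(tip-z*L,Rm)
E
python3 - <<'E'
from h import *
s=arm.read_state(); print(s['ee_pos'],s['orientation'],s['wrist_force'],s['grip_width'])
p,d,K,T=look('scene'); X=cloud(d,K,T); cv2.imwrite('pics/s1.png',cv2.resize(p[60:230,100:240],None,fx=3.5,fy=3.5))
B=tgt(bp(-150,.0)*[1,1,1]/1 if 0 else O+u*-.15+[0,0,.09],25); print(B.round(3)); plan(pose(),B)
E
```

```text
[ 0.48484008 -0.27380031  0.43393242] [1.79783043e+02 4.04478499e-02 6.99881117e+01] [ 0.55914755  0.29664554 -1.66249023] 0.1985396929805445
[[ 0.026  0.998  0.055  0.564]
 [ 0.422 -0.061  0.904 -0.367]
 [ 0.906 -0.    -0.423  0.216]
 [ 0.     0.     0.     1.   ]]
11 rows angular [0.0149, 0.1024, -0.0233] offset [-0.0163, 0.01, 0.0142]
```

View pics/s1.png

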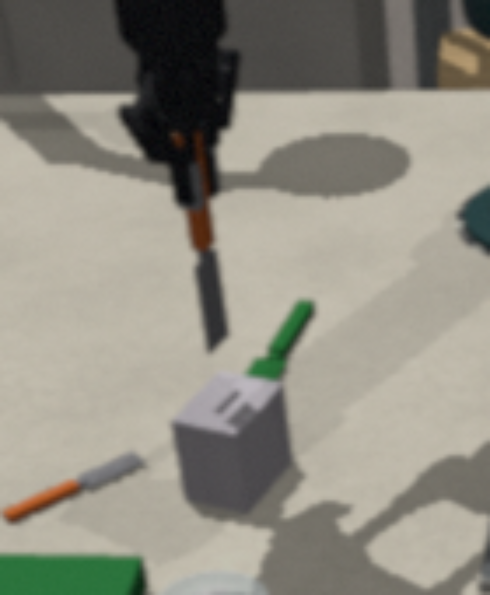

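The spatula is out of the block and held straight. It hangs at crop (210,300), and the two look-alikes lie on the table, untouched by me. Next I swing to a staging pose in front of the board's low end.

Run:
```python
from h import *
B=tgt(O+u*-.15+[0,0,.11],30,5); A=pose(); print(B.round(3)); plan(A,B,12)
D=np.linalg.inv(A)@B
for k in (.25,.5,.75,1):
    t=A@expm(np.real(logm(D))*k); print(k,t[:3,3].round(3),(t[:3,3]+t[:3,2]*L).round(3))
```

```text
[[-0.013  1.    -0.023  0.587]
 [ 0.5    0.026  0.866 -0.356]
 [ 0.866 -0.    -0.5    0.259]
 [ 0.     0.     0.     1.   ]]
12 rows angular [0.0164, 0.0862, -0.0283] offset [-0.0117, 0.0107, 0.0105]
0.25 [ 0.504 -0.314  0.397] [ 0.513 -0.237  0.109]
0.5 [ 0.528 -0.342  0.354] [ 0.54  -0.193  0.096]
0.75 [ 0.556 -0.356  0.307] [ 0.562 -0.145  0.096]
1 [ 0.587 -0.356  0.259] [ 0.58  -0.097  0.11 ]
```

Request:
jog_arm:
  commands:
    - {"angular":[0.0164,0.0862,-0.0283],"offset":[-0.0117,0.0107,0.0105],"fingers":1}
    - {"angular":[0.0164,0.0862,-0.0283],"offset":[-0.0117,0.0107,0.0105],"fingers":1}
    - {"angular":[0.0164,0.0862,-0.0283],"offset":[-0.0117,0.0107,0.0105],"fingers":1}
    - {"angular":[0.0164,0.0862,-0.0283],"offset":[-0.0117,0.0107,0.0105],"fingers":1}
    - {"angular":[0.0164,0.0862,-0.0283],"offset":[-0.0117,0.0107,0.0105],"fingers":1}
    - {"angular":[0.0164,0.0862,-0.0283],"offset":[-0.0117,0.0107,0.0105],"fingers":1}

```text
time: 3.45
ee_pos: [0.5283, -0.343, 0.3517]
orientation: [-176.5, -30.3, 79.0]
wrist_force: [0.2, 1.2, -0.3]
grip_width: 0.205
gripper_force: 59.3
```

Request:
jog_arm:
  commands:
    - {"angular":[0.0164,0.0862,-0.0283],"offset":[-0.0117,0.0107,0.0105],"fingers":1}
    - {"angular":[0.0164,0.0862,-0.0283],"offset":[-0.0117,0.0107,0.0105],"fingers":1}
    - {"angular":[0.0164,0.0862,-0.0283],"offset":[-0.0117,0.0107,0.0105],"fingers":1}
    - {"angular":[0.0164,0.0862,-0.0283],"offset":[-0.0117,0.0107,0.0105],"fingers":1}
    - {"angular":[0.0164,0.0862,-0.0283],"offset":[-0.0117,0.0107,0.0105],"fingers":1}
    - {"angular":[0.0164,0.0862,-0.0283],"offset":[-0.0117,0.0107,0.0105],"fingers":1}
    - {"angular":[0,0,0],"offset":[0,0,0],"fingers":1}
    - {"angular":[0,0,0],"offset":[0,0,0],"fingers":1}

```text
time: 4.12
ee_pos: [0.5868, -0.3556, 0.2545]
orientation: [-179.2, -60.2, 90.7]
wrist_force: [-0.9, -0.0, -1.7]
grip_width: 0.202
gripper_force: 59.3
```

Run:
```python
from h import *
s=arm.read_state(); print(s['ee_pos'],s['orientation'],s['q'].round(1),s['grip_width'])
A=pose(); tip=A[:3,3]+A[:3,2]*L; print('tip',tip)
p,d,K,T=look('wrist'); np.savez('w2.npz',p=p,d=d,K=K,T=T); cv2.imwrite('pics/w2.png',cv2.resize(p,(768,576),interpolation=cv2.INTER_CUBIC))
c=np.linalg.inv(T)@np.r_[tip,1]; print('tip px',(K@c[:3]/c[2])[:2]*1.5)
```

```text
[ 0.58675674 -0.35559545  0.2545168 ] [-179.15222152  -60.1840554    90.72652005] [-42.4  37.3  86.8  39.7 102.8 -51.9] 0.20209673161094494
tip [ 0.57905695 -0.09671392  0.10611425]
tip px [386.0747703  287.03113011]
```

View pics/w2.png

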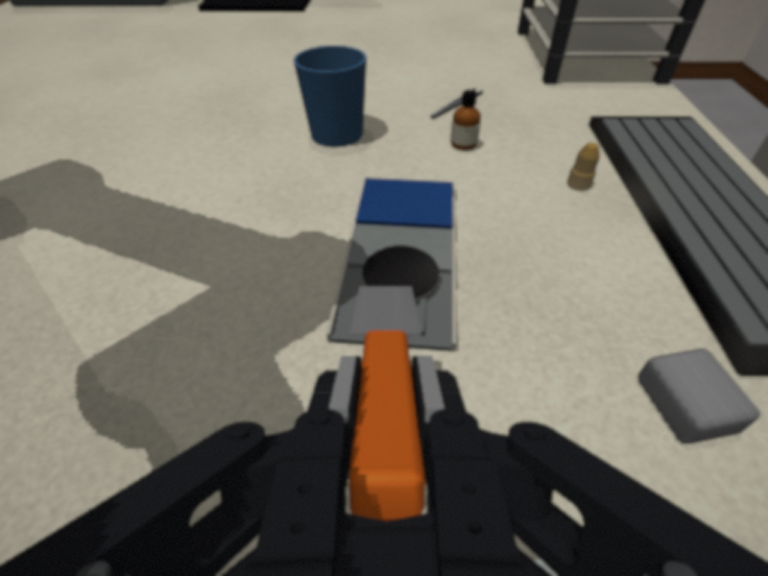

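The wrist view shows the blade's end edge at px (358..416,286), as predicted. The disc is at (400,270), the step at y≈224, and the low end at (331,340)–(456,347).

Run:
```python
from h import *
f=np.load('w2.npz');p,d,K,T=f['p'],f['d'],f['K'],f['T']; X=cloud(d,K,T)
g=lambda x,y,z:(ray(x/1.5,y/1.5,K,T,z)*1000).round(1)
for n,x,y,z in [('stepL',356.5,223,.016),('stepR',454,227,.016),('padfarL',366,179,.016),('padfarR',454,183,.016),('lowL',331,340,.005),('lowR',456,347,.005),('ledgeL',347,265,.011),('ledgeR',456,269,.011)]: 
    q=g(x,y,z); print(n,q,'board',((q/1000-O)@u*1000).round(1),((q/1000-O)@hv*1000).round(1))
hsv=cv2.cvtColor(p,cv2.COLOR_BGR2HSV)
m=(hsv[...,2]<60)&(np.abs(X[...,2]-.02)<.008)&(X[...,0]>.5)&(X[...,0]<.66)&(X[...,1]>-.06)&(X[...,1]<.08)
Q=X[m]; print('disc',cv2.minEnclosingCircle((Q[:,:2]*1000).astype(np.float32)),np.median(Q[:,2]))
b=(hsv[...,0]>100)&(hsv[...,0]<130)&(hsv[...,1]>120)&(X[...,2]<.03)&(X[...,1]<.19)&(X[...,1]>.05)
Q=X[b]; print('pad',cv2.minAreaRect((Q[:,:2]*1000).astype(np.float32)),np.median(Q[:,2]))
t=(np.abs(X[...,2])<.02)&(X[...,1]>-.05)&(X[...,1]<.1)&(X[...,0]<.5); print('table z',np.median(X[t][:,2]))
```

```text
stepL [543.5  82.6  16. ] board 27.4 47.7
stepR [643.   77.8  16. ] board 28.7 -51.9
padfarL [548.7 164.6  16. ] board 109.6 47.5
padfarR [649.2 158.   16. ] board 109.1 -53.2
lowL [531.8 -60.4   5. ] board -116.0 50.6
lowR [634.8 -65.4   5. ] board -114.7 -52.5
ledgeL [538.3  24.6  11. ] board -30.8 49.3
ledgeR [641.1  21.1  11. ] board -28.0 -53.5
disc ((582.2672729492188, 12.465375900268555), 41.26853561401367) 0.020868625016315673
pad ((699.7966918945312, 110.06062316894531), (79.26089477539062, 309.749267578125), 84.18354034423828) 0.016967549348241462
table z 0.0006643369010881917
```

```bash
sed -i 's/O=np.array(\[.5894,.0523,0\])/O=np.array([.5912,.0523,0])/' h.py
cat >> h.py <<'E'
def rep():
    s=arm.read_state(); A=pose(s); t=A[:3,3]+A[:3,2]*L-O
    print('t',s['time'].__round__(2),'tip bx %.1f by %.1f z %.1f'%(t@u*1e3,t@hv*1e3,t[2]*1e3),'el %.1f'%np.degrees(np.arcsin(-A[2,2])),'F',np.round(s['wrist_force'],1),'M',np.round(s['wrist_torque'],2),'grip',round(s['grip_width'],3)); return A
def tt(bx,z,el=30,yaw=5,by=0): return tgt(O+u*bx/1e3+hv*by/1e3+[0,0,z/1e3],el,yaw)
E
python3 - <<'E'
from h import *
A=rep(); plan(A,tt(-105,25),6)
E
```

```text
t 4.17 tip bx -150.1 by 2.2 z 108.0 el 30.0 F [ 0.3 -0.1  0. ] M [-0.58 -0.05 -0.02] grip 0.202
6 rows angular [-0.0002, -0.0001, -0.0007] offset [-0.0082, 0.001, 0.0134]
```

Request:
jog_arm:
  commands:
    - {"angular":[0,0,0],"offset":[-0.0082,0.001,0.0134],"fingers":1}
    - {"angular":[0,0,0],"offset":[-0.0082,0.001,0.0134],"fingers":1}
    - {"angular":[0,0,0],"offset":[-0.0082,0.001,0.0134],"fingers":1}
    - {"angular":[0,0,0],"offset":[-0.0082,0.001,0.0134],"fingers":1}
    - {"angular":[0,0,0],"offset":[-0.0082,0.001,0.0134],"fingers":1}
    - {"angular":[0,0,0],"offset":[-0.0082,0.001,0.0134],"fingers":1}
    - {"angular":[0,0,0],"offset":[0,0,0],"fingers":1}
    - {"angular":[0,0,0],"offset":[0,0,0],"fingers":1}

```text
time: 4.83
ee_pos: [0.592, -0.31, 0.1747]
orientation: [-179.6, -60.1, 91.2]
wrist_force: [-0.5, 0.2, -0.6]
grip_width: 0.2
gripper_force: 59.4
```

Run:
```python
from h import *
A=rep(); p,d,K,T=look('wrist','w3.png'); B=rep(); plan(B,tt(-100,8),3)
X=cloud(d,K,T)
tip=B[:3,3]+B[:3,2]*L
c=np.linalg.inv(T)@np.r_[tip,1]; px=(K@c[:3]/c[2])[:2]; print(px)
x,y=px.round().astype(int)
print((X[y-6:y+8:2,x,:]*1000).round(1).tolist())
```

```text
t 4.83 tip bx -103.8 by 0.2 z 26.1 el 29.9 F [-0.5  0.2 -0.6] M [-0.57  0.02 -0.01] grip 0.2
t 4.88 tip bx -104.7 by -0.7 z 27.0 el 29.9 F [ 0.3 -0.1 -0.4] M [-0.58  0.03 -0.02] grip 0.198
3 rows angular [-0.0002, -0.0004, -0.0004] offset [-0.0046, -0.0001, 0.0045]
[258.29885516 191.49014335]
[[584.5, -21.8, 5.3], [584.6, -26.2, 6.7], [584.7, -29.0, 6.7], [585.3, -51.7, 27.0], [585.4, -57.1, 30.0], [585.5, -63.1, 33.7], [585.7, -67.9, 36.3]]
```

View pics/w3.png

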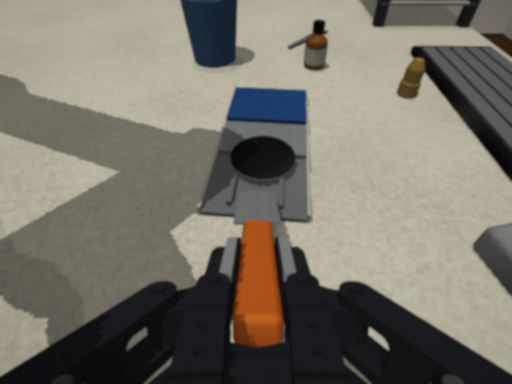

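The blade tip sits at px (238..278,190), and the ribs flank it at about x 233 and 292. Next I check lateral centring numerically.

Run:
```python
from h import *
rep(); p,d,K,T=look('wrist'); X=cloud(d,K,T)-O; bx=X@u*1e3; by=X@hv*1e3; z=X[...,2]*1e3; g=cv2.cvtColor(p,cv2.COLOR_BGR2GRAY)
for a in (-95,-88):
  for y0 in range(-56,57,2):
    m=(abs(bx-a)<4)&(abs(by-y0)<1.2)&(z<14)&(z>2)
    if m.sum(): print(a,y0,m.sum(),z[m].mean().round(1),int(g[m].mean()),end=' | ')
  print()
hsv=cv2.cvtColor(p,cv2.COLOR_BGR2HSV)
m=(hsv[...,2]<60)&(abs(z-20)<8)&(abs(by)<50)&(bx>-95)&(bx<10)
Q=np.stack([bx[m],by[m]],1).astype(np.float32); print('disc',cv2.minEnclosingCircle(Q),np.percentile(Q,[2,98],axis=0))
```

```text
t 4.88 tip bx -104.7 by -0.7 z 27.0 el 29.9 F [ 0.3 -0.1 -0.4] M [-0.58  0.03 -0.02] grip 0.198
-95 -52 1 2.1 149 | -95 -50 5 11.8 152 | -95 -48 18 11.9 147 | -95 -46 23 8.0 116 | -95 -44 16 5.5 97 | -95 -42 15 5.8 97 | -95 -40 19 5.8 97 | -95 -38 19 5.9 97 | -95 -36 17 5.9 97 | -95 -34 15 5.9 96 | -95 -32 16 6.0 96 | -95 -30 17 5.8 97 | -95 -28 17 5.9 96 | -95 -26 19 5.9 91 | -95 -24 14 7.7 83 | -95 -22 16 11.8 93 | -95 -20 18 11.9 96 | -95 -18 8 10.1 96 | -95 20 9 5.9 98 | -95 22 18 5.7 92 | -95 24 16 5.8 71 | -95 26 22 9.5 73 | -95 28 12 11.8 94 | -95 30 9 12.0 96 | -95 32 7 5.9 96 | -95 34 14 5.9 96 | -95 36 14 6.0 96 | -95 38 14 5.7 95 | -95 40 16 5.7 95 | -95 42 16 5.8 93 | -95 44 15 5.8 88 | -95 46 15 5.7 78 | -95 48 13 5.6 67 | -95 50 15 5.7 60 | -95 52 15 5.9 58 | -95 54 26 9.8 77 | -95 56 10 11.8 101 | 
-88 -54 1 2.1 172 | -88 -50 5 11.5 156 | -88 -48 16 12.0 151 | -88 -46 23 7.7 113 | -88 -44 18 5.8 98 | -88 -42 17 5.8 98 | -88 -40 18 6.0 97 | -88 -38 18 6.0 97 | -88 -36 17 5.9 97 | -88 -34 16 5.9 97 | -88 -32 16 5.8 97 | -88 -30 17 5.8 97 | -88 -28 18 5.9 96 | -88 -26 17 5.8 90 | -88 -24 14 6.6 83 | -88 -22 13 11.7 93 | -88 -20 15 11.9 96 | -88 -18 12 7.8 97 | -88 -16 3 6.0 98 | -88 12 1 6.7 99 | -88 18 1 6.9 99 | -88 20 11 5.8 98 | -88 22 13 5.6 93 | -88 24 14 6.0 70 | -88 26 22 10.1 75 | -88 28 14 11.7 95 | -88 30 8 11.6 96 | -88 32 8 5.8 96 | -88 34 13 5.8 96 | -88 36 12 5.7 95 | -88 38 15 5.7 91 | -88 40 14 5.8 77 | -88 42 13 6.0 67 | -88 44 13 5.6 61 | -88 46 13 5.7 59 | -88 48 14 5.6 59 | -88 50 14 5.6 58 | -88 52 14 6.3 60 | -88 54 26 9.4 77 | -88 56 8 11.9 101 | 
disc ((-38.85689926147461, 2.900395393371582), 39.210506439208984) [[-75.25269257 -30.44314316]
 [-14.64642094  31.13699501]]
```

Run:
```python
from h import *
A=rep(); p,d,K,T=look('wrist'); X=cloud(d,K,T)-O; bx=X@u*1e3; by=X@hv*1e3; z=X[...,2]*1e3; 
m=(z>22)&(z<60)&(abs(by)<40)&(bx>-125)&(bx<-95)
print('tip bx',np.percentile(bx[m],99.5))
for a in (-108,-115,-122):
    k=m&(abs(bx-a)<3); print(a,by[k].min(),by[k].max(),np.median(z[k]))
for lo in (-70,-60,-30,-20,-10,0,10,18,22,26,30,34,40):
    k=(abs(bx-lo)<2)&(by>38)&(by<46); print(lo,np.median(z[k]).round(1),end=' ')
for a in (-60,-40,0,20,60): 
    k=(abs(bx-a)<3)&(z>9)&(z<22)&(abs(by)<60); print('edge',a,by[k].min(),by[k].max())
plan(A,tt(-98,8,by=3.5),4)
```

```text
t 4.93 tip bx -105.4 by -1.3 z 27.5 el 30.0 F [ 0.2 -0.4 -1.3] M [-0.63 -0.01  0.04] grip 0.201
tip bx -103.99520480924689
-108 -16.601287732023206 14.505388769435614 29.387849994194358
-115 -17.669359848540267 14.565990560628652 33.507340773964
-122 -17.834790992659432 13.31414024206158 37.79962502345932
-70 5.9 -60 6.0 -30 6.6 -20 11.9 -10 11.7 0 11.9 10 11.7 18 11.7 22 11.8 26 11.7 30 12.4 34 15.4 40 16.9 edge -60 -49.56948225298378 56.07093757395151
edge -40 -50.04487277889143 55.87752063050879
edge 0 -49.88210377253064 55.21762737691988
edge 20 -50.37514792539698 54.88157048417618
edge 60 -51.1320802895631 53.925221358771125
4 rows angular [0.0001, -0.0, -0.0001] offset [-0.0032, -0.001, 0.0041]
```

```bash
sed -i 's/^u=np.array.*/u=np.array([.0767,.9971,0]); hv=np.array([-.9971,.0767,0]); O=np.array([.5887,.0523,0])/' h.py
python3 - <<'E'
from h import *
A=rep(); plan(A,tt(-98,8),5); plan(tt(-98,8),tt(-35,8),12)
E
```

```text
t 4.98 tip bx -105.6 by -5.8 z 27.7 el 30.0 F [-0.4  0.1 -0.6] M [-0.59 -0.05 -0.04] grip 0.202
5 rows angular [-0.0025, 0.0001, 0.0016] offset [-0.0026, -0.0018, 0.0034]
12 rows angular [0.0, -0.0, -0.0] offset [0.0026, 0.0005, 0.0045]
```

Request:
jog_arm:
  commands:
    - {"angular":[-0.0025,0,0.0016],"offset":[-0.0026,-0.0018,0.0034],"fingers":1}
    - {"angular":[-0.0025,0,0.0016],"offset":[-0.0026,-0.0018,0.0034],"fingers":1}
    - {"angular":[-0.0025,0,0.0016],"offset":[-0.0026,-0.0018,0.0034],"fingers":1}
    - {"angular":[-0.0025,0,0.0016],"offset":[-0.0026,-0.0018,0.0034],"fingers":1}
    - {"angular":[-0.0025,0,0.0016],"offset":[-0.0026,-0.0018,0.0034],"fingers":1}
    - {"angular":[0,0,0],"offset":[0,0,0],"fingers":1}
    - {"angular":[0,0,0],"offset":[0,0,0],"fingers":1}
    - {"angular":[0,0,0],"offset":[0,0,0],"fingers":1}

```text
time: 5.65
ee_pos: [0.5832, -0.3031, 0.1568]
orientation: [-179.9, -60.0, 90.5]
wrist_force: [-0.1, 0.8, 0.8]
grip_width: 0.199
gripper_force: 59.4
```

Run:
```python
from h import *
A=rep(); p,d,K,T=look('wrist'); X=cloud(d,K,T)-O; bx=X@u*1e3; by=X@hv*1e3; z=X[...,2]*1e3; A=rep()
for a in (-105,-112):
    k=(abs(bx-a)<2)&(z>9.5)&(z<30)&(abs(by)<40); print(a,np.sort(by[k])[[0,-1]],z[k&(abs(by)<8)].mean())
for a in (-90,-80,-65,-10):
    k=(abs(bx-a)<2)&(z>9.5)&(z<20)&(abs(by)<60);b=by[k];print(a,b.min(),b.max(),'ribs',b[(b<-10)&(b>-40)].min() if ((b<-10)&(b>-40)).any() else 0,b[(b>10)&(b<40)].max() if ((b>10)&(b<40)).any() else 0)
m=(abs(by)<12)&(bx>-100)&(bx<-88);print('near floor/tip',[ (a,np.median(z[(abs(by)<12)&(abs(bx-a)<1)]).round(1)) for a in range(-108,-84,3)])
plan(A,tt(-50,8),9)
```

```text
t 5.65 tip bx -97.2 by 1.1 z 7.7 el 30.0 F [-0.1  0.8  0.8] M [-0.05  0.05  0.09] grip 0.199
t 5.7 tip bx -97.3 by 1.0 z 7.7 el 30.0 F [0.1 0.8 1.2] M [-0.05  0.04  0.13] grip 0.205
-105 [-26.80509205  26.05136351] 13.281560655231326
-112 [-15.32246748  16.00503065] 17.320887476322255
-90 -52.92030717565521 52.5031507084156 ribs -27.35059367757188 26.437035494739785
-80 -53.25620217694317 52.72637268782419 ribs -27.19415727500113 26.0191535636876
-65 -52.92448427076262 52.553323827646764 ribs -29.478749191390207 26.111928665345967
-10 -53.1258670958967 52.920331515147026 ribs -39.10721255855586 39.495201576122774
near floor/tip [(-108, np.float64(14.9)), (-105, np.float64(13.1)), (-102, np.float64(11.6)), (-99, np.float64(9.8)), (-96, np.float64(8.3)), (-93, np.float64(6.1)), (-90, np.float64(6.0)), (-87, np.float64(5.9))]
9 rows angular [-0.0001, -0.0, -0.0001] offset [0.0027, 0.0005, 0.0045]
```

Request:
jog_arm:
  commands:
    - {"angular":[0,0,0],"offset":[0.0012,0,-0.0007],"fingers":1}
    - {"angular":[0,0,0],"offset":[0.0026,0.0003,0.0045],"fingers":1}
    - {"angular":[0,0,0],"offset":[0.0026,0.0003,0.0045],"fingers":1}
    - {"angular":[0,0,0],"offset":[0.0026,0.0003,0.0045],"fingers":1}
    - {"angular":[0,0,0],"offset":[0.0026,0.0004,0.0045],"fingers":1}
    - {"angular":[0,0,0],"offset":[0.0026,0.0004,0.0045],"fingers":1}
    - {"angular":[0,0,0],"offset":[0.0026,0.0004,0.0045],"fingers":1}
    - {"angular":[0,0,0],"offset":[0,0,0],"fingers":1}

```text
time: 6.37
ee_pos: [0.585, -0.2707, 0.1579]
orientation: [-179.8, -60.0, 90.5]
wrist_force: [-0.1, 0.0, -1.2]
grip_width: 0.2
gripper_force: 59.4
```

Run:
```python
from h import *
A=rep(); plan(A,tt(-36,8.5),7)
```

```text
t 6.37 tip bx -64.7 by 2.1 z 8.8 el 30.0 F [-0.1  0.  -1.2] M [-0.6  -0.01 -0.03] grip 0.2
7 rows angular [-0.0003, -0.0001, -0.0001] offset [0.002, 0.0006, 0.0035]
```

Request:
jog_arm:
  commands:
    - {"angular":[0,0,0],"offset":[0.002,0.0006,0.0035],"fingers":1}
    - {"angular":[0,0,0],"offset":[0.002,0.0006,0.0035],"fingers":1}
    - {"angular":[0,0,0],"offset":[0.002,0.0006,0.0035],"fingers":1}
    - {"angular":[0,0,0],"offset":[0.002,0.0006,0.0035],"fingers":1}
    - {"angular":[0,0,0],"offset":[0.002,0.0006,0.0035],"fingers":1}
    - {"angular":[0,0,0],"offset":[0.002,0.0006,0.0035],"fingers":1}
    - {"angular":[0,0,0],"offset":[0.002,0.0006,0.0035],"fingers":1}
    - {"angular":[0,0,0],"offset":[0,0,0],"fingers":1}

```text
time: 7.03
ee_pos: [0.5889, -0.2428, 0.1578]
orientation: [-179.8, -60.0, 90.5]
wrist_force: [0.5, 0.4, -0.2]
grip_width: 0.203
gripper_force: 59.4
```

```bash
cat >> h.py <<'E'
def disc(name='wrist',zr=(12,40)):
    p,d,K,T=look(name); X=cloud(d,K,T)-O; bx=X@u*1e3; by=X@hv*1e3; z=X[...,2]*1e3
    v=p.max(-1); m=(v<60)&(abs(by)<48)&(bx>-90)&(bx<100)&(z>zr[0])&(z<zr[1])
    n,l,s,c=cv2.connectedComponentsWithStats(m.astype(np.uint8)); i=1+s[1:,4].argmax(); m=l==i
    print('disc px',c[i].round(),'n',s[i,4],'bx',np.percentile(bx[m],[1,99]).round(1),'by',np.percentile(by[m],[1,99]).round(1),'z near/far',[np.median(z[m&(bx<np.percentile(bx[m],15))]).round(1),np.median(z[m&(bx>np.percentile(bx[m],85))]).round(1)])
    return p,bx,by,z
E
python3 - <<'E'
from h import *
A=rep(); p,bx,by,z=disc(); rep(); plan(A,tt(-34.5,8.5),1)
cv2.imwrite('pics/w4.png',cv2.resize(p[40:240,160:360],None,fx=3,fy=3,interpolation=cv2.INTER_CUBIC))
E
```

```text
t 7.03 tip bx -36.7 by 0.2 z 8.7 el 30.0 F [ 0.5  0.4 -0.2] M [-0.54 -0.   -0.01] grip 0.203
disc px [261. 164.] n 3013 bx [-42.  32.] by [-33.8  39.5] z near/far [np.float64(19.9), np.float64(20.6)]
t 7.08 tip bx -37.1 by 0.1 z 8.7 el 30.0 F [-0.7  0.1 -1.3] M [-0.56 -0.03 -0.01] grip 0.205
1 rows angular [-0.0016, -0.0006, -0.0009] offset [0.001, -0.0001, 0.002]
```

View pics/w4.png

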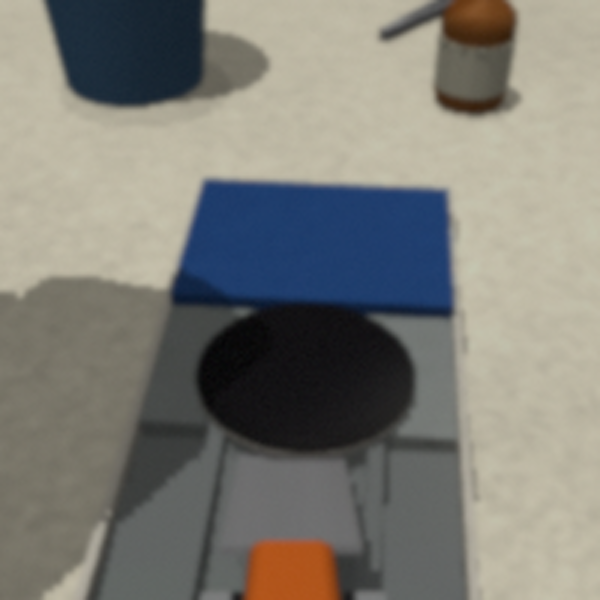

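The blade is under the near rim. The disc's black face is centred at crop (307,378), its far rim touches the step at (310,303), and the blade lies beneath it at (290,480). Now the lifting arc about the step's foot.

```bash
cat >> h.py <<'E'
def arc(ths,A):
    P=np.array([29.,11]); Rm=A[:3,:3]; t=A[:3,3]+A[:3,2]*L-O; c=np.array([t@u*1e3,t[2]*1e3]); by=t@hv*1e3
    for th in ths:
        a=np.radians(th); r=61-9*th/100; w=P+r*np.array([-np.cos(a),np.sin(a)])-1.0*np.array([np.sin(a),np.cos(a)])
        dl=(w-c)/1e3; off=Rm.T@(u*dl[0]+[0,0,dl[1]]+hv*(-by/1e3/len(ths)))
        print(th,w.round(1),off.round(4).tolist()); c=w
E
python3 - <<'E'
from h import *
A=rep(); arc([6,11,16,21,26,31,36],A); print(); arc([41,46,51,56,61,66,71],tt(-20.7,42))
E
```

```text
t 7.08 tip bx -37.1 by 0.1 z 8.7 el 30.0 F [-0.7  0.1 -1.3] M [-0.56 -0.03 -0.01] grip 0.205
6 [-31.2  16.3] [0.0095, 0.0005, 0.0012]
11 [-30.1  21.5] [0.005, 0.0001, -0.0016]
16 [-28.5  26.5] [0.0051, 0.0001, -0.0011]
21 [-26.5  31.2] [0.0051, 0.0002, -0.0007]
26 [-24.2  35.8] [0.0051, 0.0002, -0.0002]
31 [-21.4  40.1] [0.0051, 0.0003, 0.0002]
36 [-18.3  44.1] [0.005, 0.0003, 0.0007]

41 [-14.9  47.8] [0.0079, 0.0005, 0.0021]
46 [-11.2  51.2] [0.0048, 0.0003, 0.0015]
51 [-7.3 54.2] [0.0046, 0.0003, 0.0019]
56 [-3.1 56.8] [0.0043, 0.0004, 0.0023]
61 [ 1.2 59.1] [0.0041, 0.0004, 0.0026]
66 [ 5.7 60.9] [0.0038, 0.0004, 0.0029]
71 [10.3 62.3] [0.0035, 0.0004, 0.0032]
```

Request:
jog_arm:
  commands:
    - {"angular":[0,0,0],"offset":[0.0047,0.0002,0.0006],"fingers":1}
    - {"angular":[0,0,0],"offset":[0.0048,0.0002,0.0006],"fingers":1}
    - {"angular":[0,0,0],"offset":[0.005,0.0001,-0.0016],"fingers":1}
    - {"angular":[0,0,0],"offset":[0.0051,0.0001,-0.0011],"fingers":1}
    - {"angular":[0,0,0],"offset":[0.0051,0.0002,-0.0007],"fingers":1}
    - {"angular":[0,0,0],"offset":[0,0,0],"fingers":1}
    - {"angular":[0,0,0],"offset":[0,0,0],"fingers":1}

```text
time: 7.67
ee_pos: [0.5898, -0.2333, 0.1811]
orientation: [-180.0, -60.0, 90.6]
wrist_force: [0.3, -0.4, -1.7]
grip_width: 0.199
gripper_force: 59.4
```

Run:
```python
from h import *
A=rep(); p,bx,by,z=disc('scene',(12,70)); A=rep(); 
try: disc('wrist',(12,90))
except Exception as e: print(e)
arc([26,31,36,41,46,51,56,61],A)
```

```text
t 7.67 tip bx -27.3 by -0.3 z 31.6 el 30.0 F [ 0.3 -0.4 -1.7] M [-0.66  0.02 -0.  ] grip 0.199
disc px [280. 211.] n 286 bx [-32.6  25. ] by [-36.7  26.1] z near/far [np.float64(40.5), np.float64(21.8)]
t 7.72 tip bx -27.3 by -0.1 z 31.3 el 30.0 F [ 0.2  0.8 -1.9] M [-0.73 -0.01  0.04] grip 0.204
disc px [258. 174.] n 1716 bx [-33.1  31.9] by [-32.1  42.7] z near/far [np.float64(41.9), np.float64(22.7)]
26 [-24.2  35.8] [0.0055, 0.0002, 0.0004]
31 [-21.4  40.1] [0.0051, 0.0002, 0.0002]
36 [-18.3  44.1] [0.005, 0.0002, 0.0007]
41 [-14.9  47.8] [0.0049, 0.0003, 0.0011]
46 [-11.2  51.2] [0.0048, 0.0003, 0.0015]
51 [-7.3 54.2] [0.0046, 0.0003, 0.0019]
56 [-3.1 56.8] [0.0043, 0.0003, 0.0023]
61 [ 1.2 59.1] [0.0041, 0.0004, 0.0026]
```

Request:
jog_arm:
  commands:
    - {"angular":[0,0,0],"offset":[0.0055,0,0.0004],"fingers":1}
    - {"angular":[0,0,0],"offset":[0.0051,0,0.0002],"fingers":1}
    - {"angular":[0,0,0],"offset":[0.005,0,0.0007],"fingers":1}
    - {"angular":[0,0,0],"offset":[0.0049,0.0001,0.0011],"fingers":1}
    - {"angular":[0,0,0],"offset":[0.0048,0.0001,0.0015],"fingers":1}
    - {"angular":[0,0,0],"offset":[0.0046,0.0002,0.0019],"fingers":1}
    - {"angular":[0,0,0],"offset":[0,0,0],"fingers":1}

```text
time: 8.35
ee_pos: [0.59, -0.2125, 0.2043]
orientation: [-180.0, -60.0, 90.6]
wrist_force: [0.1, 0.3, -1.2]
grip_width: 0.2
gripper_force: 59.3
```

Run:
```python
from h import *
A=rep(); p,bx,by,z=disc('scene',(12,90)); A=rep(); 
try: disc('wrist',(12,90))
except Exception as e: print(e)
arc([56,61,66,71,76,81,86,90],A)
```

```text
t 8.35 tip bx -6.4 by 1.2 z 55.1 el 30.0 F [ 0.1  0.3 -1.2] M [-0.62 -0.04  0.01] grip 0.2
disc px [284. 207.] n 157 bx [-9. 25.] by [-35.3  26.2] z near/far [np.float64(65.2), np.float64(25.2)]
t 8.4 tip bx -6.7 by 1.3 z 54.6 el 30.0 F [ 0.4 -0.3 -1.8] M [-0.68  0.01 -0.04] grip 0.2
disc px [255. 181.] n 185 bx [-9.7 43.7] by [-28.2  43.1] z near/far [np.float64(70.5), np.float64(33.9)]
56 [-3.1 56.8] [0.0037, 0.0005, 0.002]
61 [ 1.2 59.1] [0.0041, 0.0005, 0.0026]
66 [ 5.7 60.9] [0.0038, 0.0006, 0.0029]
71 [10.3 62.3] [0.0035, 0.0006, 0.0032]
76 [14.9 63.3] [0.0032, 0.0006, 0.0035]
81 [19.6 63.9] [0.0028, 0.0006, 0.0037]
86 [24.3 64.1] [0.0025, 0.0006, 0.0039]
90 [28.  63.9] [0.0017, 0.0005, 0.0033]
```

Request:
jog_arm:
  commands:
    - {"angular":[0,0,0],"offset":[0.0037,0.0003,0.002],"fingers":1}
    - {"angular":[0,0,0],"offset":[0.0041,0.0003,0.0026],"fingers":1}
    - {"angular":[0,0,0],"offset":[0.0038,0.0004,0.0029],"fingers":1}
    - {"angular":[0,0,0],"offset":[0.0035,0.0004,0.0032],"fingers":1}
    - {"angular":[0,0,0],"offset":[0.0032,0.0004,0.0035],"fingers":1}
    - {"angular":[0,0,0],"offset":[0.0028,0.0004,0.0037],"fingers":1}
    - {"angular":[0,0,0],"offset":[0,0,0],"fingers":1}

```text
time: 9.03
ee_pos: [0.5918, -0.1861, 0.2128]
orientation: [-179.8, -60.0, 90.5]
wrist_force: [-0.6, -0.2, -0.3]
grip_width: 0.202
gripper_force: 59.3
```

Run:
```python
from h import *
A=rep(); p,bx,by,z=disc('scene',(12,100)); A=rep(); 
arc([86,90,94,98,102,106],A)
```

```text
t 9.03 tip bx 20.1 by 1.7 z 63.7 el 30.0 F [-0.6 -0.2 -0.3] M [-0.58 -0.02 -0.01] grip 0.202
disc px [292. 214.] n 22 bx [24.8 33.2] by [-36.9   9.4] z near/far [np.float64(39.0), np.float64(18.0)]
t 9.08 tip bx 19.6 by 1.7 z 63.5 el 30.0 F [ 0.1 -0.6 -0.2] M [-0.57 -0.05  0.02] grip 0.199
86 [24.3 64.1] [0.0028, 0.0007, 0.0037]
90 [28.  63.9] [0.0017, 0.0006, 0.0033]
94 [31.7 63.5] [0.0015, 0.0006, 0.0034]
98 [35.3 62.8] [0.0012, 0.0006, 0.0034]
102 [38.8 61.9] [0.0009, 0.0006, 0.0035]
106 [42.2 60.7] [0.0007, 0.0006, 0.0035]
```

Request:
jog_arm:
  commands:
    - {"angular":[0,0,0],"offset":[0.0028,0.0004,0.0037],"fingers":1}
    - {"angular":[0,0,0],"offset":[0.0017,0.0004,0.0033],"fingers":1}
    - {"angular":[0,0,0],"offset":[0.0015,0.0004,0.0034],"fingers":1}
    - {"angular":[0,0,0],"offset":[0.0012,0.0004,0.0034],"fingers":1}
    - {"angular":[0,0,0],"offset":[0.0009,0.0004,0.0035],"fingers":1}
    - {"angular":[0,0,0],"offset":[0,0,0],"fingers":1}
    - {"angular":[0,0,0],"offset":[0,0,0],"fingers":1}
    - {"angular":[0,0,0],"offset":[0,0,0],"fingers":1}

```text
time: 9.75
ee_pos: [0.5936, -0.1681, 0.211]
orientation: [-179.9, -60.0, 90.5]
wrist_force: [0.5, -0.9, -0.9]
grip_width: 0.198
gripper_force: 59.3
```

```bash
cat >> h.py <<'E'
def white(name):
    p,d,K,T=look(name); X=cloud(d,K,T)-O; bx=X@u*1e3; by=X@hv*1e3; z=X[...,2]*1e3
    h=cv2.cvtColor(p,cv2.COLOR_BGR2HSV); m=(h[...,1]<70)&(h[...,2]>90)&(abs(by)<47)&(bx>15)&(bx<118)&(z>8)&(z<95)
    n,l,s,c=cv2.connectedComponentsWithStats(m.astype(np.uint8)); i=1+s[1:,4].argmax(); m=l==i
    print(name,'white px',c[i].round(),s[i,4],'bx',np.percentile(bx[m],[1,99]).round(1),'by',np.percentile(by[m],[1,99]).round(1),'z',np.percentile(z[m],[5,50,95]).round(1))
    k=np.stack([bx[m],by[m],np.ones(m.sum())],1); f=np.linalg.lstsq(k,z[m],rcond=None)[0]; print('slopes deg',np.degrees(f[:2]).round(1))
E
python3 - <<'E'
from h import *
A=rep(); white('scene'); white('top'); rep()
E
```

```text
t 9.75 tip bx 38.1 by 1.0 z 61.8 el 30.0 F [ 0.5 -0.9 -0.9] M [-0.6  -0.01 -0.04] grip 0.198
scene white px [297. 210.] 385 bx [15.4 76.6] by [-33.6  43.6] z [18.7 25.2 68.8]
slopes deg [-23.4  -3.6]
top white px [220. 195.] 479 bx [15.6 79.7] by [-44.4  44.4] z [11.2 24.7 71.1]
slopes deg [-19.7  -3.3]
t 9.85 tip bx 37.9 by 1.0 z 61.8 el 30.0 F [ 0.2  0.8 -0.9] M [-0.57  0.03  0.03] grip 0.204
```

Request:
jog_arm:
  commands:
    - {"angular":[0,0,0],"offset":[0.009,0,-0.02],"fingers":1}
    - {"angular":[0,0,0],"offset":[0.009,0,-0.033],"fingers":1}
    - {"angular":[0,0,0],"offset":[0.009,0,-0.033],"fingers":1}
    - {"angular":[0,0,0],"offset":[0.009,0,-0.033],"fingers":1}
    - {"angular":[0,0,0],"offset":[0,0,0],"fingers":1}
    - {"angular":[0,0,0],"offset":[0,0,0],"fingers":1}

```text
time: 10.35
ee_pos: [0.595, -0.2551, 0.3039]
orientation: [179.7, -59.8, 90.8]
wrist_force: [-0.3, 0.3, -1.5]
grip_width: 0.199
gripper_force: 59.6
```

Run:
```python
from h import *
A=rep(); white('scene'); white('top');white('wrist'); p=look('wrist')[0]; cv2.imwrite('pics/w5.png',p)
```

```text
t 10.35 tip bx -48.9 by -8.3 z 153.9 el 30.2 F [-0.3  0.3 -1.5] M [-0.59  0.05 -0.04] grip 0.199
scene white px [297. 212.] 335 bx [16.3 77.1] by [-34.9  44.8] z [16.5 24.9 27.9]
slopes deg [-1.1 -3.3]
top white px [220. 195.] 502 bx [15.9 79.7] by [-43.9  44.2] z [10.1 24.1 27.8]
slopes deg [6.4 0.1]
wrist white px [283. 227.] 147 bx [15. 30.] by [-47.  -21.3] z [11. 12. 13.]
slopes deg [0.1 0.5]
```

View pics/w5.png

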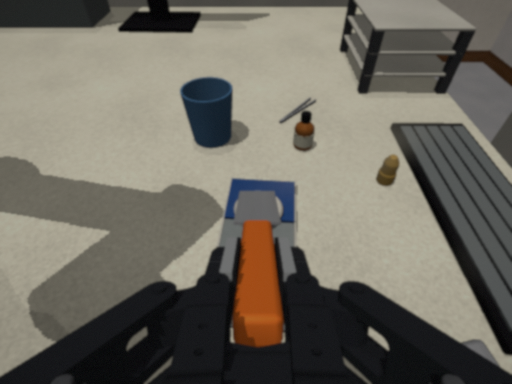

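The view shows the white disc on the blue pad at about px (258,205), partly hidden by the blade. I check its flatness from the scene and top depth maps, and plan the way to the pot.

Run:
```python
from h import *
for n in ('scene','top'):
    p,d,K,T=look(n); X=cloud(d,K,T)-O; bx=X@u*1e3; by=X@hv*1e3; z=X[...,2]*1e3
    h=cv2.cvtColor(p,cv2.COLOR_BGR2HSV); m=(h[...,1]<70)&(h[...,2]>90)&(abs(by)<47)&(bx>15)&(bx<112)&(z>21)&(z<60)
    m=cv2.morphologyEx(m.astype(np.uint8),cv2.MORPH_OPEN,np.ones((2,2)))>0
    Q=np.stack([bx[m],by[m]],1); print(n,m.sum(),cv2.minEnclosingCircle(Q.astype(np.float32)),np.percentile(Q,[1,99],axis=0).round(1))
    k=np.c_[Q,np.ones(len(Q))]; f,r=np.linalg.lstsq(k,z[m],rcond=None)[:2]; print('slope',np.degrees(f[:2]).round(2),np.median(z[m]),'rms',np.sqrt(r/len(Q)))
    q=(X[...,2]>.09)&(X[...,2]<.108)&((X+O)[...,1]>.22)&((X+O)[...,1]<.36)&((X+O)[...,0]<.58)&((X+O)[...,0]>.42)
    print('pot',cv2.minEnclosingCircle(((X+O)[q][:,:2]*1000).astype(np.float32)),(X[q][:,2]).max())
```

```text
scene 300 ((27.61048698425293, -468.0268859863281), 496.4517822265625) [[ 19.1 -35.6]
 [ 77.2  26. ]]
slope [ -3.07 -43.  ] 24.813495112517067 rms [13.64078273]
pot ((502.0894470214844, 295.8938293457031), 47.71739959716797) 0.10325887599301986
top 393 ((43.2607536315918, 4.529089450836182), 34.64634704589844) [[ 13.5 -26.9]
 [ 74.3  36.8]]
slope [ 1.53 -2.82] 24.560774894145432 rms [3.26371574]
pot ((499.4362487792969, 299.5802001953125), 45.47743606567383) 0.10461021419996075
```

Run:
```python
from h import *
for n in ('scene','top'):
    p,d,K,T=look(n); X=cloud(d,K,T)-O; bx=X@u*1e3; by=X@hv*1e3; z=X[...,2]*1e3
    g=cv2.cvtColor(p,cv2.COLOR_BGR2GRAY); h=cv2.cvtColor(p,cv2.COLOR_BGR2HSV)
    r=(abs(by)<45)&(bx>0)&(bx<110)
    # intensity & z profile along centreline
    for a in range(0,108,6):
        k=(abs(bx-a)<3)&(abs(by-3)<8); 
        if k.any(): print(a,int(np.median(g[k])),np.median(z[k]).round(1),end=' | ')
    print()
    for a in range(-42,45,6):
        k=(abs(bx-50)<5)&(abs(by-a)<3)
        if k.any(): print(a,int(np.median(g[k])),np.median(z[k]).round(1),end=' | ')
    print()
```

```text
0 121 8.6 | 6 117 9.4 | 12 110 -362.1 | 18 182 24.9 | 24 66 -748.4 | 30 182 23.0 | 36 183 24.6 | 42 66 -747.1 | 48 182 23.1 | 54 66 -744.2 | 60 181 24.7 | 66 183 23.5 | 72 112 -361.8 | 78 86 16.1 | 84 62 -363.3 | 90 63 -745.0 | 96 62 15.0 | 102 62 -743.9 | 
-42 61 16.4 | -36 58 16.4 | -30 117 19.7 | -24 180 23.6 | -18 182 24.1 | -12 183 22.9 | -6 183 24.3 | 0 182 23.8 | 6 182 23.0 | 12 183 25.0 | 18 183 23.5 | 24 182 27.3 | 30 159 25.3 | 42 119 17.8 | 
0 112 10.8 | 6 112 11.8 | 12 130 17.3 | 18 154 26.6 | 24 156 25.9 | 30 156 23.9 | 36 156 26.0 | 42 155 25.2 | 48 155 25.3 | 54 155 25.5 | 60 155 24.8 | 66 155 24.0 | 72 151 23.7 | 78 115 25.0 | 84 67 17.7 | 90 56 15.8 | 96 56 17.0 | 102 56 14.6 | 
-42 58 17.0 | -36 66 16.2 | -30 122 23.9 | -24 153 25.0 | -18 155 24.6 | -12 155 24.2 | -6 155 26.6 | 0 155 25.8 | 6 156 25.6 | 12 155 24.3 | 18 155 25.4 | 24 155 23.9 | 30 153 26.1 | 36 106 19.9 | 42 62 15.9 |
```

The disc is white side up and flat (top about 25 mm), but it overhangs the step: bx 10..80, step 29. I'll nudge it fully onto the pad with the blade tip at rim height.

Run:
```python
from h import *
A=rep(); B=tt(-12,22,by=3); plan(A,B,7); plan(B,tt(32,20.5,by=3),12);
```

```text
t 10.75 tip bx -45.6 by -5.8 z 151.7 el 29.9 F [-0.1 -0.3 -0.3] M [-0.56 -0.01  0.02] grip 0.2
7 rows angular [-0.0004, -0.0002, -0.0003] offset [-0.0136, -0.0009, 0.0135]
12 rows angular [0.0, -0.0, -0.0] offset [0.0017, 0.0003, 0.0032]
```

Request:
jog_arm:
  commands:
    - {"angular":[0,0,0],"offset":[-0.0136,-0.0009,0.0135],"fingers":1}
    - {"angular":[0,0,0],"offset":[-0.0136,-0.0009,0.0135],"fingers":1}
    - {"angular":[0,0,0],"offset":[-0.0136,-0.0009,0.0135],"fingers":1}
    - {"angular":[0,0,0],"offset":[-0.0136,-0.0009,0.0135],"fingers":1}
    - {"angular":[0,0,0],"offset":[-0.0136,-0.0009,0.0135],"fingers":1}
    - {"angular":[0,0,0],"offset":[-0.0136,-0.0009,0.0135],"fingers":1}
    - {"angular":[0,0,0],"offset":[-0.0116,-0.0009,0.0125],"fingers":1}
    - {"angular":[0,0,0],"offset":[0,0,0],"fingers":1}

```text
time: 11.42
ee_pos: [0.586, -0.217, 0.1696]
orientation: [-179.1, -60.2, 89.9]
wrist_force: [-0.5, 0.7, -0.6]
grip_width: 0.2
gripper_force: 59.4
```

Run:
```python
from h import *
look('top');A=rep(); plan(A,tt(32,20.5,by=3),12);
```

```text
t 11.47 tip bx -11.5 by 4.9 z 23.1 el 29.8 F [ 0.4 -1.1 -0.5] M [-0.58 -0.    0.07] grip 0.201
12 rows angular [-0.0003, -0.0002, -0.0004] offset [0.0017, 0.0004, 0.0032]
```

Request:
jog_arm:
  commands:
    - {"angular":[0,0,0],"offset":[0.001,0.0003,0.0035],"fingers":1}
    - {"angular":[0,0,0],"offset":[0.001,0.0003,0.0035],"fingers":1}
    - {"angular":[0,0,0],"offset":[0.0017,0.0003,0.0032],"fingers":1}
    - {"angular":[0,0,0],"offset":[0.0017,0.0003,0.0032],"fingers":1}
    - {"angular":[0,0,0],"offset":[0.0017,0.0003,0.0032],"fingers":1}
    - {"angular":[0,0,0],"offset":[0,0,0],"fingers":1}

```text
time: 11.97
ee_pos: [0.5892, -0.2003, 0.1727]
orientation: [-179.9, -60.0, 90.6]
wrist_force: [-1.3, 0.2, -0.7]
grip_width: 0.203
gripper_force: 59.4
```

Run:
```python
from h import *
look('top');A=rep(); plan(A,tt(32,20.5,by=3),7);
```

```text
t 12.02 tip bx 5.4 by 3.0 z 23.3 el 30.0 F [-0.5 -0.2 -1.9] M [-0.59 -0.    0.01] grip 0.202
7 rows angular [-0.0002, 0.0, -0.0] offset [0.0015, 0.0003, 0.0035]
```

Request:
jog_arm:
  commands:
    - {"angular":[0,0,0],"offset":[-0.0024,0,0.0014],"fingers":1}
    - {"angular":[0,0,0],"offset":[0.0019,0.0003,0.0033],"fingers":1}
    - {"angular":[0,0,0],"offset":[0.0019,0.0003,0.0033],"fingers":1}
    - {"angular":[0,0,0],"offset":[0.0019,0.0003,0.0033],"fingers":1}
    - {"angular":[0,0,0],"offset":[0.0019,0.0003,0.0033],"fingers":1}
    - {"angular":[0,0,0],"offset":[0.0019,0.0003,0.0033],"fingers":1}
    - {"angular":[0,0,0],"offset":[0.0019,0.0003,0.0033],"fingers":1}
    - {"angular":[0,0,0],"offset":[0,0,0],"fingers":1}

```text
time: 12.68
ee_pos: [0.5905, -0.1772, 0.1693]
orientation: [-179.8, -60.0, 90.5]
wrist_force: [-0.2, 0.2, -1.4]
grip_width: 0.2
gripper_force: 59.4
```

```bash
cat >> h.py <<'E'
def prof():
  for n in ('scene','top'):
    p,d,K,T=look(n); X=cloud(d,K,T)-O; bx=X@u*1e3; by=X@hv*1e3; z=X[...,2]*1e3; g=cv2.cvtColor(p,cv2.COLOR_BGR2GRAY)
    print(n,[(a,int(np.median(g[k])),int(np.median(z[k]))) for a in range(6,116,6) for k in [(abs(bx-a)<3)&(abs(by-3)<8)] if k.any()])
    print([(a,int(np.median(g[k])),int(np.median(z[k]))) for a in range(-45,46,6) for k in [(abs(bx-66)<5)&(abs(by-a)<3)] if k.any()])
E
python3 - <<'E'
from h import *
prof();A=rep(); plan(A,tt(32,20.5,by=3),3)
E
```

```text
scene [(6, 65, 12), (12, 66, 11), (18, 117, 21), (24, 90, -359), (30, 121, 20), (36, 182, 24), (42, 66, -744), (48, 182, 23), (54, 123, -360), (60, 182, 23), (66, 183, 24), (72, 123, -361), (78, 182, 23), (84, 65, -745), (90, 181, 23), (96, 106, 16), (102, 63, -746), (108, 66, 6), (114, 96, 1)]
[(-45, 62, 16), (-39, 62, 15), (-33, 65, 17), (-27, 151, 23), (-21, 63, -748), (-15, 183, 24), (-9, 183, 22), (-3, 182, 23), (3, 65, -743), (9, 123, -361), (15, 182, 24), (21, 125, -362), (27, 181, 25), (33, 174, 25), (39, 148, 22), (45, 139, 15)]
top [(6, 102, 32), (12, 102, 29), (18, 102, 25), (24, 102, 21), (30, 118, 20), (36, 152, 24), (42, 157, 26), (48, 158, 25), (54, 157, 24), (60, 157, 24), (66, 157, 24), (72, 157, 24), (78, 157, 26), (84, 157, 23), (90, 155, 24), (96, 135, 25), (102, 83, 16), (108, 67, 14), (114, 106, 5)]
[(-45, 65, 15), (-39, 59, 14), (-33, 80, 16), (-27, 139, 25), (-21, 156, 24), (-15, 157, 25), (-9, 157, 25), (-3, 157, 25), (3, 157, 24), (9, 157, 24), (15, 157, 25), (21, 157, 25), (27, 157, 26), (33, 147, 25), (39, 92, 18), (45, 50, 17)]
t 12.78 tip bx 28.3 by 3.4 z 20.2 el 30.0 F [-0.5 -0.1 -1.4] M [-0.59 -0.02 -0.03] grip 0.203
3 rows angular [-0.0004, -0.0, -0.0002] offset [0.0007, 0.0001, 0.001]
```

Request:
jog_arm:
  commands:
    - {"angular":[0,0,0],"offset":[0.0008,0.0001,0.0012],"fingers":1}
    - {"angular":[0,0,0],"offset":[0.0008,0.0001,0.0012],"fingers":1}
    - {"angular":[0,0,0],"offset":[0,0,0],"fingers":1}
    - {"angular":[0,0,0],"offset":[-0.0075,-0.001,-0.013],"fingers":1}
    - {"angular":[0,0,0],"offset":[-0.0075,-0.001,-0.013],"fingers":1}
    - {"angular":[0,0,0],"offset":[0.026,0,-0.015],"fingers":1}
    - {"angular":[0,0,0],"offset":[0.026,0,-0.015],"fingers":1}
    - {"angular":[0,0,0],"offset":[0.026,0,-0.015],"fingers":1}

```text
time: 13.45
ee_pos: [0.5889, -0.2072, 0.2598]
orientation: [-179.7, -60.0, 90.2]
wrist_force: [-0.2, -0.8, -0.3]
grip_width: 0.205
gripper_force: 59.3
```

Request:
jog_arm:
  commands:
    - {"angular":[0,0,0],"offset":[0.026,0,-0.015],"fingers":1}
    - {"angular":[0,0,0],"offset":[0.02,0,-0.012],"fingers":1}
    - {"angular":[0,0,0],"offset":[0,0,0],"fingers":1}
    - {"angular":[0,0,0],"offset":[0,0,0],"fingers":1}

```text
time: 13.78
ee_pos: [0.5896, -0.2075, 0.315]
orientation: [179.7, -59.8, 90.8]
wrist_force: [0.4, 0.2, -0.8]
grip_width: 0.202
gripper_force: 59.4
```

Run:
```python
from h import *
prof();A=rep(); 
p,d,K,T=look('wrist'); X=cloud(d,K,T); q=(X[...,2]>.094)&(X[...,2]<.106)&(X[...,1]>.22)&(X[...,1]<.37)&(X[...,0]<.58)&(X[...,0]>.42)
Q=(X[q][:,:2]*1000).astype(np.float32); print(q.sum(),cv2.minEnclosingCircle(Q),np.percentile(Q,[1,99],axis=0))
tip=np.array([.5005,.298-.0235,.15]); B=tgt(tip,84,4.4); print(B.round(3)); plan(A,B)
D=np.linalg.inv(A)@B
for k in (.25,.5,.75,1):
    t=A@expm(np.real(logm(D))*k); print(k,t[:3,3].round(3),(t[:3,3]+t[:3,2]*L).round(3))
```

```text
scene [(6, 119, 9), (12, 119, 10), (18, 118, 9), (24, 115, 9), (30, 102, 16), (36, 180, 24), (42, 66, -739), (48, 183, 24), (54, 182, 23), (60, 182, 23), (66, 183, 23), (72, 64, -746), (78, 182, 24), (84, 182, 23), (90, 183, 24), (96, 119, 22), (102, 64, 14), (108, 67, 4), (114, 64, -746)]
[(-45, 62, 15), (-39, 62, 16), (-33, 65, 15), (-27, 66, 16), (-21, 182, 24), (-15, 64, -746), (-9, 182, 24), (-3, 64, -748), (3, 183, 22), (9, 64, -745), (15, 182, 25), (21, 68, -746), (27, 182, 23), (33, 169, 25)]
top [(6, 110, 11), (12, 113, 11), (18, 114, 9), (24, 112, 9), (30, 109, 12), (36, 149, 25), (42, 159, 23), (48, 159, 24), (54, 159, 24), (60, 159, 25), (66, 159, 25), (72, 159, 24), (78, 159, 24), (84, 159, 25), (90, 159, 25), (96, 147, 25), (102, 102, 19), (108, 70, 16), (114, 108, 5)]
[(-45, 66, 15), (-39, 60, 15), (-33, 79, 16), (-27, 141, 24), (-21, 158, 25), (-15, 159, 25), (-9, 159, 23), (-3, 159, 25), (3, 159, 25), (9, 159, 24), (15, 159, 23), (21, 159, 24), (27, 159, 23), (33, 153, 26), (39, 108, 19), (45, 75, 15)]
t 13.88 tip bx -0.6 by 2.8 z 162.5 el 30.0 F [ 0.4  0.3 -2. ] M [-0.61 -0.03 -0.02] grip 0.199
573 ((500.24554443359375, 299.89691162109375), 45.973697662353516) [[457.15799316 255.59738708]
 [543.10082275 342.44098755]]
[[-0.     1.    -0.     0.501]
 [ 0.995  0.     0.105  0.243]
 [ 0.105 -0.    -0.995  0.447]
 [ 0.     0.     0.     1.   ]]
14 rows angular [-0.0006, -0.0673, 0.0005] offset [0.0331, -0.0062, 0.0109]
0.25 [ 0.567 -0.109  0.385] [0.564 0.107 0.179]
0.5 [0.544 0.002 0.433] [0.543 0.165 0.183]
0.75 [0.522 0.122 0.454] [0.522 0.222 0.173]
1 [0.501 0.243 0.447] [0.5   0.274 0.15 ]
```

The disc now lies fully on the pad (bx 32..101, top at 25 mm all over). Moving on to the pot.

Request:
jog_arm:
  commands:
    - {"angular":[0,-0.0673,0],"offset":[0.0331,-0.0062,0.0109],"fingers":1}
    - {"angular":[0,-0.0673,0],"offset":[0.0331,-0.0062,0.0109],"fingers":1}
    - {"angular":[0,-0.0673,0],"offset":[0.0331,-0.0062,0.0109],"fingers":1}
    - {"angular":[0,-0.0673,0],"offset":[0.0331,-0.0062,0.0109],"fingers":1}
    - {"angular":[0,-0.0673,0],"offset":[0.0331,-0.0062,0.0109],"fingers":1}
    - {"angular":[0,-0.0673,0],"offset":[0.0331,-0.0062,0.0109],"fingers":1}
    - {"angular":[0,-0.0673,0],"offset":[0.0331,-0.0062,0.0109],"fingers":1}

```text
time: 14.52
ee_pos: [0.5431, 0.0037, 0.4339]
orientation: [-179.8, -32.9, 90.4]
wrist_force: [-0.2, 0.2, -0.5]
grip_width: 0.202
gripper_force: 59.3
```

Request:
jog_arm:
  commands:
    - {"angular":[0,-0.0673,0],"offset":[0.0331,-0.0062,0.0109],"fingers":1}
    - {"angular":[0,-0.0673,0],"offset":[0.0331,-0.0062,0.0109],"fingers":1}
    - {"angular":[0,-0.0673,0],"offset":[0.0331,-0.0062,0.0109],"fingers":1}
    - {"angular":[0,-0.0673,0],"offset":[0.0331,-0.0062,0.0109],"fingers":1}
    - {"angular":[0,-0.0673,0],"offset":[0.0331,-0.0062,0.0109],"fingers":1}
    - {"angular":[0,-0.0673,0],"offset":[0.0331,-0.0062,0.0109],"fingers":1}
    - {"angular":[0,-0.0673,0],"offset":[0.0331,-0.0062,0.0109],"fingers":1}
    - {"angular":[0,0,0],"offset":[0,0,0],"fingers":1}

```text
time: 15.18
ee_pos: [0.4955, 0.2495, 0.4453]
orientation: [-179.6, -5.9, 91.0]
wrist_force: [-0.3, -0.1, -1.0]
grip_width: 0.201
gripper_force: 59.3
```

Run:
```python
from h import *
look('top'); look('top')
A=rep(); print('tip',A[:3,3]+A[:3,2]*L, arm.read_state()['q'].round(1))
p,d,K,T=look('wrist'); X=cloud(d,K,T); q=(X[...,2]>.094)&(X[...,2]<.106)&(X[...,1]>.22)&(X[...,1]<.37)&(X[...,0]<.58)&(X[...,0]>.42)
Q=(X[q][:,:2]*1000).astype(np.float32); print(q.sum(),cv2.minEnclosingCircle(Q),np.percentile(Q,[1,99],axis=0))
tip=np.array([.500,.299-.0235,.05]); plan(A,tgt(tip,84,4.4),4); plan(tgt(tip,84,4.4),tgt(tip-[0,0,.042],84,4.4),4)
```

```text
t 15.28 tip bx 216.1 by 111.0 z 148.8 el 84.1 F [-0.1  0.3 -1.1] M [-0.08  0.01 -0.  ] grip 0.203
tip [0.49462961 0.27624114 0.14883053] [ 21.9  -0.  104.7   5.9  73.6  19.5]
994 ((499.80157470703125, 300.6922607421875), 44.714271545410156) [[455.65965515 262.05197906]
 [543.43081665 344.0711557 ]]
4 rows angular [-0.0019, 0.0003, 0.0036] offset [-0.0029, 0.0009, 0.0245]
4 rows angular [-0.0, -0.0, 0.0] offset [-0.0011, -0.0, 0.0104]
```

Request:
jog_arm:
  commands:
    - {"angular":[-0.004,0,0.007],"offset":[0,0.0025,0.012],"fingers":1}
    - {"angular":[-0.004,0,0.007],"offset":[-0.0015,0.0025,0.025],"fingers":1}
    - {"angular":[0,0,0],"offset":[-0.0025,0,0.025],"fingers":1}
    - {"angular":[0,0,0],"offset":[-0.0025,0,0.025],"fingers":1}
    - {"angular":[0,0,0],"offset":[-0.0025,0,0.02],"fingers":1}
    - {"angular":[0,0,0],"offset":[0,0,0],"fingers":1}
    - {"angular":[0,0,0],"offset":[0,0,0],"fingers":1}

```text
time: 15.92
ee_pos: [0.5032, 0.244, 0.3391]
orientation: [179.9, -5.9, 89.6]
wrist_force: [0.2, 0.1, -0.4]
grip_width: 0.202
gripper_force: 59.3
```

Run:
```python
from h import *
A=rep(); print('tip',A[:3,3]+A[:3,2]*L)
tip=np.array([.500,.278,.009]); plan(A,tgt(tip,84,4.4),4)
```

```text
t 15.92 tip bx 215.4 by 101.9 z 42.2 el 84.1 F [ 0.2  0.1 -0.4] M [-0.09 -0.06  0.02] grip 0.202
tip [0.50367096 0.27490286 0.04222203]
4 rows angular [0.0004, 0.0003, -0.0017] offset [-0.0002, -0.0008, 0.0083]
```

Request:
jog_arm:
  commands:
    - {"angular":[0,0,0],"offset":[0.0015,-0.0008,0.0083],"fingers":1}
    - {"angular":[0,0,0],"offset":[-0.0002,-0.0008,0.0083],"fingers":1}
    - {"angular":[0,0,0],"offset":[-0.0007,-0.0008,0.0083],"fingers":1}
    - {"angular":[0,0,0],"offset":[-0.0007,0,0.0075],"fingers":1}
    - {"angular":[0,0,0],"offset":[0,0,0],"fingers":1}
    - {"angular":[0,0,0],"offset":[0,0,0],"fingers":1}

```text
time: 16.42
ee_pos: [0.5006, 0.2493, 0.3079]
orientation: [179.8, -6.0, 89.8]
wrist_force: [0.3, -0.0, -0.1]
grip_width: 0.203
gripper_force: 59.3
```

Run:
```python
from h import *
A=rep(); print('tip',A[:3,3]+A[:3,2]*L)
```

```text
t 16.42 tip bx 220.9 by 104.1 z 11.0 el 84.0 F [ 0.3 -0.  -0.1] M [-0.06  0.04 -0.02] grip 0.203
tip [0.50187769 0.28048959 0.01102383]
```

Request:
jog_arm:
  commands:
    - {"angular":[0,0,0],"offset":[-0.0018,-0.001,0.0035],"fingers":1}
    - {"angular":[0,0,0],"offset":[0,0,0],"fingers":1}
    - {"angular":[0,0,0],"offset":[0,0,0],"fingers":0.6}
    - {"angular":[0,0,0],"offset":[0,0,0],"fingers":0.4}
    - {"angular":[0,0,0],"offset":[0,0,0],"fingers":0.2}
    - {"angular":[0,0,0],"offset":[0,0,0],"fingers":0.2}
    - {"angular":[0,0,0],"offset":[0,0,0],"fingers":0.2}
    - {"angular":[0,0,0],"offset":[0,0,0],"fingers":0.2}

```text
time: 17.08
ee_pos: [0.5001, 0.2479, 0.3051]
orientation: [179.7, -6.0, 89.8]
wrist_force: [-0.0, 0.1, -0.5]
grip_width: 0.798
gripper_force: 0.0
```

Request:
jog_arm:
  commands:
    - {"angular":[0,0,0],"offset":[0,0,-0.02],"fingers":0.2}
    - {"angular":[0,0,0],"offset":[0,0,-0.035],"fingers":0.2}
    - {"angular":[0,0,0],"offset":[0,0,-0.035],"fingers":0.2}
    - {"angular":[0,0,0],"offset":[0,0,-0.035],"fingers":0.2}
    - {"angular":[0,0,0],"offset":[0,0,-0.035],"fingers":0.2}
    - {"angular":[0,0,0],"offset":[0,0,-0.02],"fingers":0}
    - {"angular":[0,0,0],"offset":[0,0,0],"fingers":0}
    - {"angular":[0,0,0],"offset":[0,0,0],"fingers":0}

```text
time: 17.75
ee_pos: [0.4992, 0.229, 0.486]
orientation: [179.5, -6.1, 89.8]
wrist_force: [-0.1, -0.5, 0.3]
grip_width: 0.998
gripper_force: 0.0
```

Run:
```python
from h import *
rep()
for n in ('wrist','scene'):
    p,d,K,T=look(n); X=cloud(d,K,T); h=cv2.cvtColor(p,cv2.COLOR_BGR2HSV)
    m=(h[...,0]<15)&(h[...,1]>150)&(X[...,2]>.07)&(X[...,2]<.25)&(abs(X[...,1]-.3)<.12)&(abs(X[...,0]-.5)<.12); Q=X[m]*1000
    print(n,m.sum(),[(int(a),Q[abs(Q[:,2]-a)<6].mean(0).round(0).tolist()) for a in (100,120,140,160,180) if (abs(Q[:,2]-a)<6).any()],'max z',Q[:,2].max() if len(Q) else 0)
prof(); s=arm.read_state(); print(s['ee_pos'],s['grip_width'],s['wrist_force'])
```

```text
t 17.75 tip bx 201.2 by 102.4 z 189.2 el 83.9 F [-0.1 -0.5  0.3] M [-0.1   0.01 -0.  ] grip 0.998
wrist 509 [(100, [500.0, 274.0, 103.0]), (120, [501.0, 272.0, 120.0]), (140, [500.0, 269.0, 140.0]), (160, [501.0, 267.0, 160.0]), (180, [500.0, 259.0, 183.0])] max z 188.27123325872003
scene 106 [(100, [510.0, 264.0, 101.0]), (120, [511.0, 262.0, 120.0]), (140, [512.0, 258.0, 140.0]), (160, [513.0, 255.0, 160.0]), (180, [509.0, 252.0, 182.0])] max z 187.40557513879264
scene [(6, 110, 10), (12, 108, 9), (18, 106, 10), (24, 60, -746), (30, 91, 18), (36, 152, 23), (42, 107, -362), (48, 154, 23), (54, 155, 23), (60, 153, 23), (66, 154, 24), (72, 59, -744), (78, 156, 24), (84, 57, -745), (90, 163, 23), (96, 64, -366), (102, 58, -743), (108, 60, 5), (114, 87, 3)]
[(-45, 55, 15), (-39, 57, 16), (-33, 59, 17), (-27, 140, 22), (-21, 58, -740), (-15, 168, 23), (-9, 167, 25), (-3, 58, -747), (3, 154, 23), (9, 106, -360), (15, 60, -743), (21, 154, 24), (27, 154, 25), (33, 141, 25)]
top [(6, 102, 10), (12, 102, 10), (18, 100, 11), (24, 98, 8), (30, 92, 12), (36, 124, 25), (42, 134, 26), (48, 134, 23), (54, 134, 25), (60, 134, 24), (66, 135, 25), (72, 138, 26), (78, 140, 25), (84, 142, 25), (90, 142, 23), (96, 132, 24), (102, 99, 21), (108, 66, 15), (114, 93, 4)]
[(-45, 58, 15), (-39, 51, 16), (-33, 70, 15), (-27, 126, 25), (-21, 142, 25), (-15, 143, 25), (-9, 143, 24), (-3, 140, 25), (3, 134, 24), (9, 134, 24), (15, 134, 25), (21, 134, 24), (27, 134, 23), (33, 129, 24), (39, 88, 21), (45, 60, 15)]
[0.4985598  0.22895699 0.48159713] 0.998641699902714 [-0.88430342 -0.57796688 -0.02652542]
```

```bash
python3 -c "
from bench import arm
print(arm.hand_in())"
```

```text
the job is handed in; nothing more can be done
None
```

The job is handed in at about 18 s of the 61 s allowed. The disc lies flat, white side up, fully on the blue pad, and the orange spatula stands blade down in the rinse pot, leaning slightly on the rim. The two look-alike spatulas were upright at the start but already on the table before I gripped anything; I touched neither.

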